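Reload the syringe filtration stand

ROBOT

A 6-joint arm with a two-finger parallel gripper is mounted at the origin on the work surface. World frame = base frame: x ahead of the robot, y to its left, z up, the work surface at z = 0. Lengths are in m, angles in rad, forces in N, time in s.
With the tool pointing down it reaches from about 0.35 to 0.975 m from the base axis. Payload 4.9 kg.
Tool frame: the origin (TCP) lies midway between the tips of the shut fingers; the grasp point (between the pads) lies 19 mm behind it; z points along the fingers, y is the direction in which the jaws open and shut (so a half turn about z gives the same grasp; the last joint's range is limited). The gripper opens to 85 mm and grips with 20 to 120 N. Pads are 22 mm wide; open, the fingers measure 114 mm over their backs; the gripper's body (76 mm by 85 mm) begins 54 mm behind the grasp point. The pads swing forward as they close: fully open they stand 13 mm farther back than shut.
Start: joints at [-1.227, 0.053, 1.613, -0, 1.476, -0.119], TCP at [0.279, -0.559, 0.231] pointing down, gripper open.
Joint ranges: [-3.01, 3.01], [-1.01, 2.22], [0.06, 2.58], [-1.02, 4.17], [0.09, 2.62], [-3.14, 3.14]. Speed limits (rad/s): [2.57, 2.57, 3.14, 3.14, 3.14, 3.14].

INTERFACE

Orientations are given as a rotation vector (axis times angle).
In Python, from station import ctrl gives the robot as it stands.
- The arm moves only by the shell command python3 -m jog 'ROWS' [FORCE]. ROWS is JSON, one flat list of numbers, 7 for each row, row after row: the opening, from 0 (shut) to 1 (fully open), then the shift along the tool's x, y, z in m, then the turn, a rotation vector about the tool's x, y, z in degrees. A call has 1 to 10 rows; each row shifts and turns the commanded pose from where the row before left it, along the tool's axes as they then stand; what a row does not reach is not made up. A row lasts 1/8 s, in which the tool goes at most 62.5 mm and 10.7 degrees, less where a joint would pass 70% of its speed; a pose out of reach is approached as far as the arm can. A call with a gripper value outside its range is refused whole. The fingers move at their own pace and stop on an object; FORCE is the grip in N (left out, the last holds). Time passes only in rows, so rows that do not move let the fingers close. It gives the time, the measured TCP pose, the force and the opening at its end, in the units of the state.
- ctrl.get_obs(): the state, without advancing time (a new reading comes with each control period).
- ctrl.get_image(name): name is "side" or "top"; returns a dict with "image" (400x640x3 uint8, blue, green, red), "camera_matrix" (3x3 intrinsics, pixels), "rvec" (rotation vector, rad) and "tvec" (3), from world to camera coordinates, as OpenCV has them. Camera axes: x right, y down, z forward; pixel columns grow to the right and rows downward; lengths in m; the calibration is good to about 2 mm. A picture is of the moment at which its call begins. There is no depth.
- ctrl.finish_job(): hands the job in, once; it reports no verdict.
Trained networks look in a picture, given as the dict that the camera call returned (one of the last four; its "shot" number tells which), for a name from the list of things; names that differ only in an ending like _2 or _b are one class to them, and where a whole thing is asked for, a point or a joint stands for the part that bears it (a point fixed in the world has none). Each returns a list of dicts, best first, with "p" (0 to 1); they miss things now and then, are a little off and sometimes report something else, mostly with a low value. They report only what shows in the picture. A call takes as long as a camera call. They do not tell look-alikes from the thing itself.
- ctrl.boxes_of(target, picture): "box" ([centre column, centre row, width, height] in pixels, round what is visible of it).
The state is a dict: "t": time; "q": joint angles; "dq": joint speeds; "effort": joint torques, N m; "tool_pos": TCP position; "tool_rot": TCP orientation; "contact_force": force on the tool from outside, world axes, zero at the start; "wrist_torque": the same for the moment, N m; "opening": finger opening in m.
Only numpy, scipy, OpenCV 4.12 (cv2) and the standard library are available. Lean on these libraries where they do the work, as an engineer would, in place of code of your own. Each camera call takes 0.05 s, during which the arm holds its last target. There are 200 camera calls.

TASK

Reload the filtration stand: open its locking slide, take out every used syringe and leave it in the waste tub, and hang every charged syringe from the rack in a slot of its own, slid in from the front and turned so that its flange drops fully home in the pocket. Then push the locking slide fully shut again. Keep the charged syringes upright all the way and leave the other things on the bench alone.

Things in the scene. Friction and masses are not known exactly. Their poses are not given: they have to be found in the camera images.
- stand: Fixed filtration stand: white base 120 x 300 mm, two columns, and on them a level aluminium plate 75 x 286 mm with four U-slots in a row, open at its front edge, which faces the robot. Plate top 139 mm above the table, underside 129 mm. Origin on the table, midway between slots 2 and 3; x from the front to the back, y left along the row, z up.
- slot1 (a point): Seat of the leftmost slot: middle of its pocket floor, 135 mm above the table, in line with the stand's origin; axes as the stand's. The slot is 26 mm wide, from the plate's front edge (30 mm before this point) to 13 mm behind it. The pocket, 29.5 mm (x) by 47.5 mm (y), is sunk 4 mm in the plate's top; the plate between it and the front edge is 4 mm higher.
- slot2 (a point): The same for the second slot; slots follow every 60 mm to the right (-y of the stand). A fixed receiver vial stands under every seat, its mouth 91 mm below this point. The room before the slots, and between vials and plate, is open.
- slot3 (a point): The same for slot 3, counted from the left.
- slot4 (a point): The same for slot 4, counted from the left.
- lock (a joint): Locking slide of the stand, m: a steel comb under the plate with an upright tab at each slot mouth. 0 = locked (a tab bars every mouth, no syringe passes); 0.018 = fully open (tabs beside the mouths). Opens to the right (-y of the stand), needs about 2 N, stays where it is left.
- lock_knob (a point): Middle of the slide's knob: an upright black cylinder 15 mm across, 34 mm tall, standing free at the right-hand end of the stand. When locked it is 160 mm right of the stand's middle, in line with the seats; it moves with the slide. This point is 157 mm above the table. Axes as the stand's.
- fresh1_grip (a point): Centre of the white thumb block at the very top of a charged (plunger drawn) syringe, the part to hold: 16 mm (x) by 24 mm (y) by 26 mm tall; z up the syringe. The finger flange, 24 mm (x) by 42 mm (y) and 4 mm thick, has its underside 57 mm below this point. 35 g, rigid (the plunger does not slide), the same after half a turn. It stands in the white rack. May be absent.
- fresh2_grip (a point): The same of another. Below the flange every syringe has a clear barrel 22 mm across, 62 mm long, then a white disc filter 29 mm across (too wide to pass down a slot) from 68 to 76 mm under the flange's underside; lowest tip 82 mm under it. To drop into a pocket its y (the wings) must lie along the row. May be absent.
- fresh3_grip (a point): The same of another charged syringe. May be absent.
- fresh4_grip (a point): The same of another charged syringe. May be absent.
- used1_mid (a point): Middle (half-way up, in the barrel) of a used syringe: as a charged one, but with its plunger pushed in. Its thumb block, 16 x 24 x 26 mm as on the others, is centred 50 mm above this point along its z, the flange's underside is 19 mm above it, the lowest tip 63 mm below it. It hangs in slot 1, flange in the pocket. May be absent.
- used2_mid (a point): The same of another used syringe, hanging in slot 2. May be absent.
- used3_mid (a point): The same of another used syringe, hanging in slot 3. May be absent.
- used4_mid (a point): The same of another used syringe, hanging in slot 4. May be absent.
- rack: Fixed white grid rack on the left, 150 x 150 mm, top 92 mm above the table, with 2 x 2 square openings of 35 mm, 70 mm apart. A charged syringe stands in an opening, wings resting on the rack's top, turned up to 35 degrees either way from the rack's y. Origin at the centre of its underside.
- tub: Open waste tub of clear plastic with a grey floor, on the right, 190 mm (x) by 140 mm (y) by 80 mm tall, walls and floor 4 mm, 0.5 kg, loose on the table. Origin at the centre of its underside, z up.
- amber1: Bystander, to be left alone: small amber bottle with black cap, 56 mm across, 105 mm tall; origin at the centre of its underside.
- amber2: Bystander, to be left alone: amber bottle with black cap, 64 mm across, 125 mm tall; origin at the centre of its underside.
- jar1: Bystander, to be left alone: glass jar with white cap, 46 mm across, 55 mm tall; origin at the centre of its underside.
- jar2: Bystander, to be left alone: glass jar with white cap, 46 mm across, 55 mm tall; origin at the centre of its underside.
- timer: Bystander, to be left alone: blue-ended sand timer, 44 mm across, 90 mm tall; origin at the centre of its underside.
- lid1: Bystander, to be left alone: loose white jar lid, 46 mm across, 11 mm tall; origin at the centre of its underside.
- lid2: Bystander, to be left alone: loose white jar lid, 46 mm across, 11 mm tall; origin at the centre of its underside.
There are look-alikes about, which are no part of the job. Leave any black look-alike of the part that bears used3_mid alone.

How it is judged:
On the way, in this order (a step that is already met when the one before it is completed fails the run):
1. the locking slide is opened (value of joint lock above 0.013 m), for 0.2 s.
2. every used syringe is in the tub and every charged one hangs home in a slot (((horizontal distance between fresh1_grip and slot1 below 0.007 m and z of fresh1_grip in the frame of slot1 between 0.054 and 0.0595 m) or (horizontal distance between fresh1_grip and slot2 below 0.007 m and z of fresh1_grip in the frame of slot2 between 0.054 and 0.0595 m) or (horizontal distance between fresh1_grip and slot3 below 0.007 m and z of fresh1_grip in the frame of slot3 between 0.054 and 0.0595 m) or (horizontal distance between fresh1_grip and slot4 below 0.007 m and z of fresh1_grip in the frame of slot4 between 0.054 and 0.0595 m)) and angle between each of fresh1_grip, fresh2_grip, fresh3_grip, fresh4_grip's own z axis and vertical below 0.08 rad and ((horizontal distance between fresh2_grip and slot1 below 0.007 m and z of fresh2_grip in the frame of slot1 between 0.054 and 0.0595 m) or (horizontal distance between fresh2_grip and slot2 below 0.007 m and z of fresh2_grip in the frame of slot2 between 0.054 and 0.0595 m) or (horizontal distance between fresh2_grip and slot3 below 0.007 m and z of fresh2_grip in the frame of slot3 between 0.054 and 0.0595 m) or (horizontal distance between fresh2_grip and slot4 below 0.007 m and z of fresh2_grip in the frame of slot4 between 0.054 and 0.0595 m)) and ((horizontal distance between fresh3_grip and slot1 below 0.007 m and z of fresh3_grip in the frame of slot1 between 0.054 and 0.0595 m) or (horizontal distance between fresh3_grip and slot2 below 0.007 m and z of fresh3_grip in the frame of slot2 between 0.054 and 0.0595 m) or (horizontal distance between fresh3_grip and slot3 below 0.007 m and z of fresh3_grip in the frame of slot3 between 0.054 and 0.0595 m) or (horizontal distance between fresh3_grip and slot4 below 0.007 m and z of fresh3_grip in the frame of slot4 between 0.054 and 0.0595 m)) and ((horizontal distance between fresh4_grip and slot1 below 0.007 m and z of fresh4_grip in the frame of slot1 between 0.054 and 0.0595 m) or (horizontal distance between fresh4_grip and slot2 below 0.007 m and z of fresh4_grip in the frame of slot2 between 0.054 and 0.0595 m) or (horizontal distance between fresh4_grip and slot3 below 0.007 m and z of fresh4_grip in the frame of slot3 between 0.054 and 0.0595 m) or (horizontal distance between fresh4_grip and slot4 below 0.007 m and z of fresh4_grip in the frame of slot4 between 0.054 and 0.0595 m)) and x of used1_mid in the frame of tub between -0.095 and 0.095 m and y of used1_mid in the frame of tub between -0.07 and 0.07 m and z of each of used1_mid, used2_mid, used3_mid, used4_mid in the frame of tub below 0.1 m and x of used2_mid in the frame of tub between -0.095 and 0.095 m and y of used2_mid in the frame of tub between -0.07 and 0.07 m and x of used3_mid in the frame of tub between -0.095 and 0.095 m and y of used3_mid in the frame of tub between -0.07 and 0.07 m and x of used4_mid in the frame of tub between -0.095 and 0.095 m and y of used4_mid in the frame of tub between -0.07 and 0.07 m), for 0.2 s.
At the end, for the whole second after the job is handed in: Every charged syringe hangs upright in a slot, flange down in its pocket (7 mm sideways, 3 mm in height, 0.08 rad); every used one is in the tub (its middle between the walls, under 100 mm high); the locking slide is within 4 mm of locked; all at rest (all of step 2 and value of joint lock below 0.004 m and linear speed of each of fresh1, fresh2, fresh3, fresh4, used1, used2, used3, used4 below 0.02 m/s); the robot touches nothing.
It fails at once if a charged syringe is tipped over (more than 0.6 rad) (angle between any of fresh1_grip, fresh2_grip, fresh3_grip, fresh4_grip's own z axis and vertical above 0.6 rad).
It fails at once if a bystander is moved more than 3 cm (distance of any of amber1, amber2, jar1, jar2, timer, lid1, lid2 from where it was at the start of the episode above 0.03 m).
Of used1, used2, used3, used4 only 2 to 3 are there at a start; the rules pass over those that are not, and their reading is None.
Of fresh1, fresh2, fresh3, fresh4 only 3 to 4 are there at a start; the rules pass over those that are not, and their reading is None.
At some moment in a run one of tub may be knocked a few centimetres aside while the robot is not near it.
It also fails if it takes over 210 s, if anything falls off the work surface, if the arm or the gripper's body presses on something with over 40 N, if the wrist force passes 120 N, or if a joint passes its speed limit or range.

## Working session

There is one attempt and no reset: what is moved stays moved. The work goes in short steps, Python scripts to look and compute and a shell command to move; the robot and the scene stay as the last step left them, time stands still between calls to the robot, and variables do not carry over. Pictures are saved under pics/ and viewed, about 12 in all and at most 16, crops included, and the job is handed in when it is done.

```bash
mkdir -p pics; ls
python3 - <<'E'
from station import ctrl
import cv2,numpy as np
o=ctrl.get_obs(); print({k:np.round(v,3) for k,v in o.items()})
for n in("side","top"):
    p=ctrl.get_image(n); cv2.imwrite(f"pics/{n}0.png",p["image"])
    R=cv2.Rodrigues(np.array(p["rvec"]))[0]; print(n,np.round(p["camera_matrix"],1).tolist(),np.round(-R.T@np.array(p["tvec"]).ravel(),3),np.round(R,3).tolist())
    for t in ["stand","rack","tub","lock_knob","fresh1_grip","used1_mid","amber1","jar1","timer","lid1"]:
        print(t,[(np.round(b["box"]).astype(int).tolist(),round(b["p"],2)) for b in ctrl.boxes_of(t,p) if b["p"]>.2])
E
```

```text
pics
{'t': np.float64(0.0), 'q': array([-1.227,  0.053,  1.614,  0.   ,  1.476, -0.119]), 'dq': array([-0.   ,  0.001, -0.   ,  0.   ,  0.   ,  0.002]), 'effort': array([ 0.0000e+00, -3.9368e+01, -3.7018e+01, -0.0000e+00,  7.0000e-03,
        0.0000e+00]), 'tool_pos': array([ 0.279, -0.559,  0.23 ]), 'tool_rot': array([-3.056, -0.72 ,  0.   ]), 'contact_force': array([ 0.282,  0.142, -0.113]), 'wrist_torque': array([-0.025, -0.001, -0.012]), 'opening': np.float64(0.085)}
side [[506.0, 0.0, 319.1], [0.0, 506.0, 201.3], [0.0, 0.0, 1.0]] [-0.208  0.734  0.941] [[-0.714, -0.7, -0.016], [-0.416, 0.442, -0.794], [0.563, -0.561, -0.607]]
stand [([300, 206, 99, 112], 0.83)]
rack [([240, 307, 91, 96], 0.8)]
tub [([393, 177, 34, 52], 0.61)]
lock_knob [([316, 181, 48, 61], 0.59), ([209, 221, 28, 43], 0.34)]
fresh1_grip [([235, 298, 20, 31], 0.74)]
used1_mid []
amber1 [([367, 246, 25, 39], 0.73), ([210, 219, 24, 46], 0.71), ([234, 298, 22, 32], 0.53)]
jar1 [([400, 221, 5, 17], 0.44)]
timer [([181, 275, 18, 34], 0.55), ([301, 207, 101, 112], 0.43)]
lid1 [([318, 282, 18, 18], 0.7)]
top [[457.2, 0.0, 322.2], [0.0, 457.2, 197.0], [0.0, 0.0, 1.0]] [ 0.457 -0.003  1.152] [[0.005, -1.0, 0.003], [-0.997, -0.005, -0.083], [0.083, -0.003, -0.997]]
stand [([336, 165, 143, 61], 0.84), ([420, 127, 23, 22], 0.51), ([197, 206, 24, 18], 0.39)]
rack [([273, 242, 19, 17], 0.71), ([188, 222, 73, 70], 0.57)]
tub [([474, 225, 72, 92], 0.6)]
lock_knob []
fresh1_grip [([167, 238, 27, 10], 0.68)]
used1_mid [([370, 158, 21, 17], 0.52)]
amber1 [([242, 107, 31, 33], 0.92), ([334, 262, 21, 26], 0.77)]
jar1 [([401, 260, 22, 22], 0.78), ([419, 125, 23, 20], 0.65), ([273, 243, 18, 21], 0.38)]
timer [([175, 146, 31, 23], 0.69)]
lid1 [([314, 129, 18, 20], 0.77), ([274, 244, 19, 18], 0.6), ([175, 146, 28, 19], 0.36)]
```

Run:
```python
import cv2
a=cv2.imread("pics/top0.png")[80:320,130:530]; cv2.imwrite("pics/v1.png",cv2.resize(a,None,fx=2,fy=2,interpolation=cv2.INTER_CUBIC))
a=cv2.imread("pics/side0.png")[130:370,150:450]; cv2.imwrite("pics/v2.png",cv2.resize(a,None,fx=2.5,fy=2.5,interpolation=cv2.INTER_CUBIC))
```

```text
(no output)
```

View pics/v1.png

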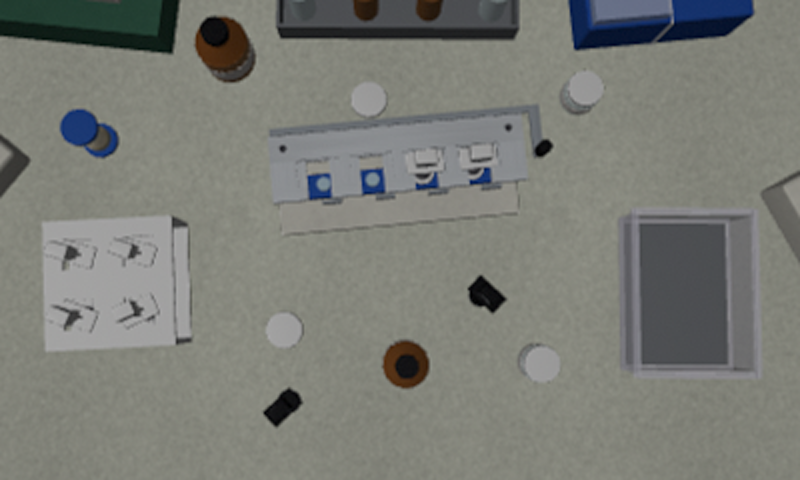

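View pics/v2.png

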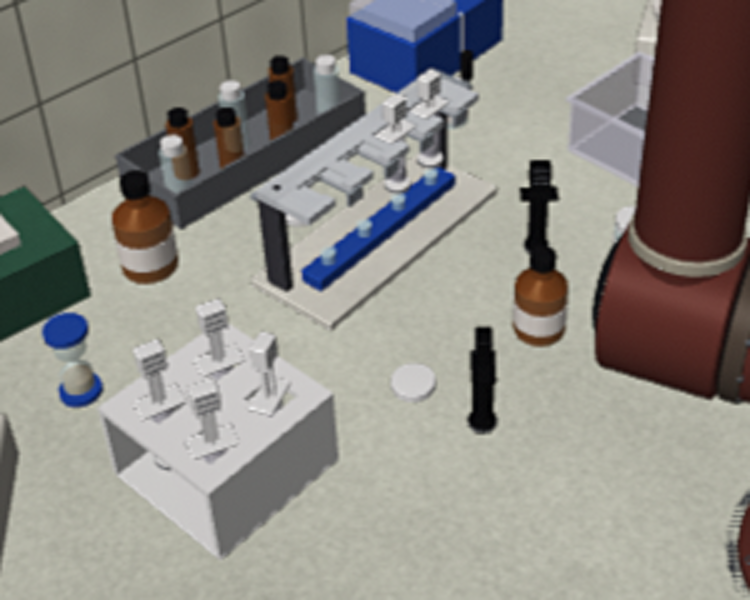

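The top view (full-image px) shows four charged syringes in the rack at about (163,206), (196,206), (166,237) and (199,235). Used syringes hang in slot 3 at (343,159) and slot 4 at (370,157), and slots 1 and 2 are empty. The knob is at (401,154) and the tub at (475,225). Two black look-alikes stand free at (373,226) and (272,283), and I'll leave those alone. Next I'll measure on an enlarged crop.

```bash
cat > h.py <<'E'
import cv2,numpy as np
from station import ctrl
def plane(p,uv,z):
    K=np.array(p["camera_matrix"]);R=cv2.Rodrigues(np.array(p["rvec"]))[0];t=np.array(p["tvec"]).ravel()
    c=-R.T@t; d=R.T@np.linalg.solve(K,[uv[0],uv[1],1.]); return (c+d*(z-c[2])/d[2])
def proj(p,X):
    return cv2.projectPoints(np.array(X,float).reshape(-1,3),np.array(p["rvec"]),np.array(p["tvec"]),np.array(p["camera_matrix"]),None)[0].reshape(-1,2)
def crop(im,x0,y0,w,h,f): return cv2.resize(im[y0:y0+h,x0:x0+w],None,fx=f,fy=f,interpolation=cv2.INTER_CUBIC)
E
python3 - <<'E'
from h import *
p=ctrl.get_image("top"); im=p["image"]
cv2.imwrite("pics/v3.png",np.vstack([crop(im,262,125,150,75,5),np.pad(crop(im,145,180,85,60,5),((0,0),(0,325),(0,0)))])[:600] )
E
```

```text
(no output)
```

View pics/v3.png

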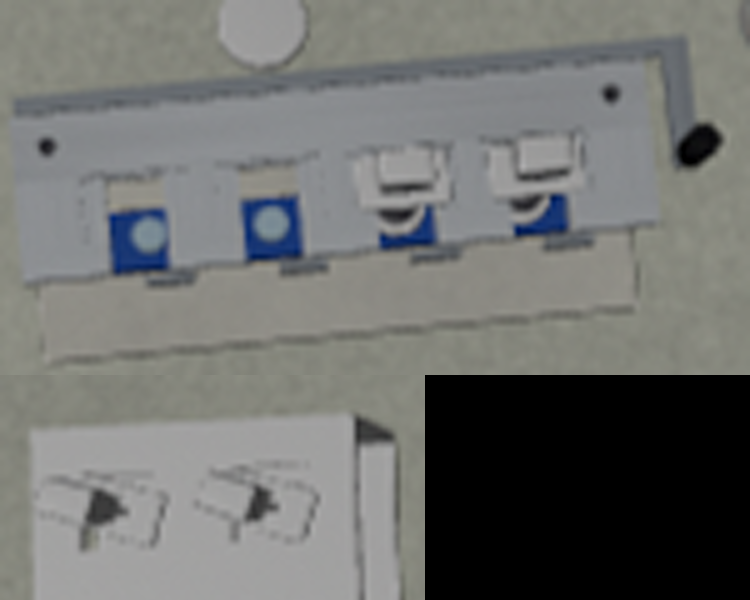

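```bash
cat > fit.py <<'E'
from h import *
from scipy.optimize import least_squares
p=ctrl.get_image("top"); s=ctrl.get_image("side")
L=np.array([[-.03,.143,.139],[-.03,-.143,.139],[0,.09,.044],[0,.03,.044]])
uv=np.array([[25,281],[660,224],[150,234],[271,223]])/5+[262,125]
def W(v,L):
    c,sn=np.cos(v[2]),np.sin(v[2]); L=np.atleast_2d(L)
    return np.c_[v[0]+c*L[:,0]-sn*L[:,1],v[1]+sn*L[:,0]+c*L[:,1],L[:,2]]
r=least_squares(lambda v:(proj(p,W(v,L))-uv).ravel(),[.5,0,.09])
print(r.x,np.round(r.fun,1))
k=plane(p,np.array([710,135])/5+[262,125],.174); print("knob",k)
print("knob expected",W(r.x,[0,-.16,.174]),proj(p,W(r.x,[0,-.16,.174])),np.array([710,135])/5+[262,125])
for i,z in enumerate([.166]*2):
    u=np.array([[408,157],[543,147]])/5+[262,125]
    print("used expected seat",W(r.x,[0,-.03-.06*i,.179]),proj(p,W(r.x,[0,-.03-.06*i,.179])), "seen",u[i])
# rack etc
def b(n,q,z): print(n,[(np.round(plane(q,x["box"][:2],z),3).tolist(),np.round(x["box"]).astype(int).tolist(),round(x["p"],2)) for x in ctrl.boxes_of(n,q) if x["p"]>.15])
b("fresh1_grip",p,.13);b("fresh1_grip",s,.11);b("tub",p,.04);b("amber1",p,.1);b("jar1",p,.05);b("timer",p,.08)
for n,u in [("blk1",(373,226)),("blk2",(272,283))]: print(n,plane(p,u,.06))
a=p["image"][180:265,145:240]; c=s["image"][245:325,190:290]
cv2.imwrite("pics/v4.png",np.hstack([cv2.resize(a,(480,430),interpolation=cv2.INTER_CUBIC)[:400],])); 
A=cv2.resize(a,None,fx=4.2,fy=4.2,interpolation=cv2.INTER_CUBIC);C=cv2.resize(c,(400,320),interpolation=cv2.INTER_CUBIC)
o=np.zeros((360,800,3),np.uint8);o[:357,:399]=A[:357,:399];o[:320,400:]=C;cv2.imwrite("pics/v4.png",o)
E
python3 fit.py
```

```text
[ 0.6196354  -0.02077731  0.09564959] [-0.3  0.1  0.2 -0.  -0.1 -0.1  0.2 -0.1]
knob [ 0.63734254 -0.18179726  0.174     ]
knob expected [[ 0.63491601 -0.18004596  0.174     ]] [[403.20289003 153.10371472]] [404. 152.]
used expected seat [[ 0.62250051 -0.05064018  0.179     ]] [[343.54768508 158.08863925]] seen [343.6 156.4]
used expected seat [[ 0.62823074 -0.11036592  0.179     ]] [[371.29392525 155.59486214]] seen [370.6 154.4]
fresh1_grip [([0.446, 0.337, 0.13], [168, 240, 26, 13], 0.59)]
fresh1_grip [([0.452, 0.34, 0.11], [235, 299, 23, 35], 0.83)]
tub [([0.483, -0.375, 0.04], [474, 225, 70, 90], 0.57)]
amber1 [([0.759, 0.183, 0.1], [242, 106, 31, 33], 0.86), ([0.394, -0.03, 0.1], [332, 263, 24, 27], 0.81)]
jar1 [([0.73, -0.243, 0.05], [420, 124, 23, 21], 0.78), ([0.398, -0.194, 0.05], [401, 260, 25, 20], 0.77)]
timer [([0.668, 0.344, 0.08], [175, 145, 26, 24], 0.69), ([0.397, -0.031, 0.08], [333, 261, 23, 24], 0.19)]
blk1 [ 0.47936373 -0.12689218  0.06      ]
blk2 [0.34402476 0.1120668  0.06      ]
```

View pics/v4.png

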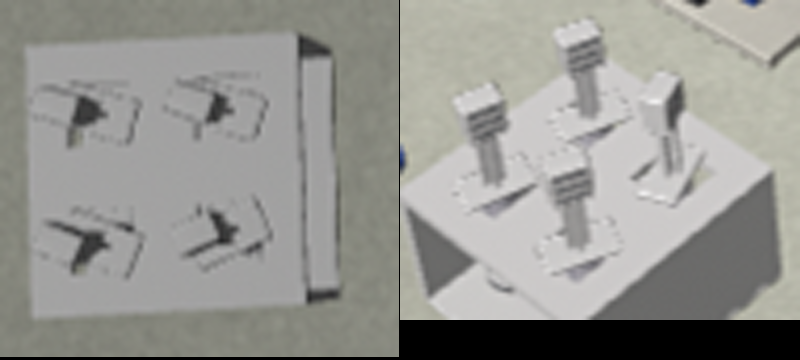

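The fit places the stand at (0.620, -0.021) with yaw 5.5°, and the knob and used blocks show where that predicts. Rack wings are turned by varying amounts. First I'll square the tool to the stand and go above the knob.

```bash
cat >> h.py <<'E'
from scipy.spatial.transform import Rotation as Rn
S=(.6196,-.0208,.0956)
def W(l,v=S):
    c,s=np.cos(v[2]),np.sin(v[2]); return np.array([v[0]+c*l[0]-s*l[1],v[1]+s*l[0]+c*l[1],l[2]])
def rel(X,yaw_y=None):
    "tool-frame shift from measured TCP to world X; turn about tool z bringing tool y to angle yaw_y (deg)"
    o=ctrl.get_obs();R=Rn.from_rotvec(o["tool_rot"])
    ya=np.degrees(np.arctan2(*R.as_matrix()[[1,0],1]))
    print("shift mm",np.round(1000*R.inv().apply(np.array(X)-o["tool_pos"]),1),"tool-y ang",round(ya,2),"turn",None if yaw_y is None else round(-(yaw_y-ya),2),"pos",np.round(o["tool_pos"],4),"tilt",np.round(R.as_matrix()[:,2],3),"open",round(float(o["opening"]),4),"F",np.round(o["contact_force"],1),"t",o["t"])
E
python3 -m jog '[0.6,0,0,0,0,0,-9.9, 0.6,0,0,0,0,0,-9.9, 0.6,0,0,0,0,0,-9.9, 0.6,0,0,0,0,0,-9.9, 0.6,0,0,0,0,0,-9.9, 0.6,0,0,0,0,0,-9.9, 0.6,0,0,0,0,0,-9.9,0.6,0,0,0,0,0,0]' 30
python3 -c "
from h import *
rel(W((0,-.161,.23)),5.48)"
```

```text
t: 2.55
tool_pos: [0.279, -0.5592, 0.2313]
tool_rot: [-2.108, -2.329, -0.0]
contact_force: [-0.1, 0.4, -0.5]
opening: 0.0516
shift mm [341.  391.7   1.3] tool-y ang 5.7 turn 0.22 pos [ 0.279  -0.5592  0.2313] tilt [ 0.  0. -1.] open 0.0516 F [-0.1  0.4 -0.5] t 2.55
```

```bash
python3 -m jog '[0.6,0.034,0.039,0,0,0,0.2, 0.6,0.034,0.039,0,0,0,0, 0.6,0.034,0.039,0,0,0,0, 0.6,0.034,0.039,0,0,0,0, 0.6,0.034,0.039,0,0,0,0, 0.6,0.034,0.039,0,0,0,0, 0.6,0.034,0.039,0,0,0,0, 0.6,0.034,0.039,0,0,0,0, 0.6,0.034,0.039,0,0,0,0, 0.6,0.034,0.039,0,0,0,0]'
python3 -m jog '[0.6,0,0,0.02,0,0,0,0.6,0,0,0,0,0,0]'
python3 -c "
from h import *
rel(W((0,-.161,.144)),5.48)
p=ctrl.get_image('top');s=ctrl.get_image('side')
o=ctrl.get_obs()
print(proj(p,o['tool_pos']),proj(s,o['tool_pos']))
a=crop(p['image'],340,100,100,100,4);b=crop(s['image'],280,100,100,100,4)
cv2.imwrite('pics/v5.png',np.hstack([a,b]))"
```

```text
t: 3.8
tool_pos: [0.6349, -0.1812, 0.2314]
tool_rot: [2.113, 2.324, 0.0]
contact_force: [0.2, -0.3, -0.7]
opening: 0.0513
t: 4.05
tool_pos: [0.6322, -0.1821, 0.2083]
tool_rot: [-2.108, -2.323, 0.003]
contact_force: [0.5, -0.6, -0.9]
opening: 0.0516
shift mm [ 0.7  3.1 64.3] tool-y ang 5.55 turn 0.07 pos [ 0.6322 -0.1821  0.2083] tilt [-0.005  0.002 -1.   ] open 0.0516 F [ 0.5 -0.6 -0.9] t 4.05
[[407.96839825 150.9671731 ]] [[337.90385126 139.34880134]]
```

View pics/v5.png

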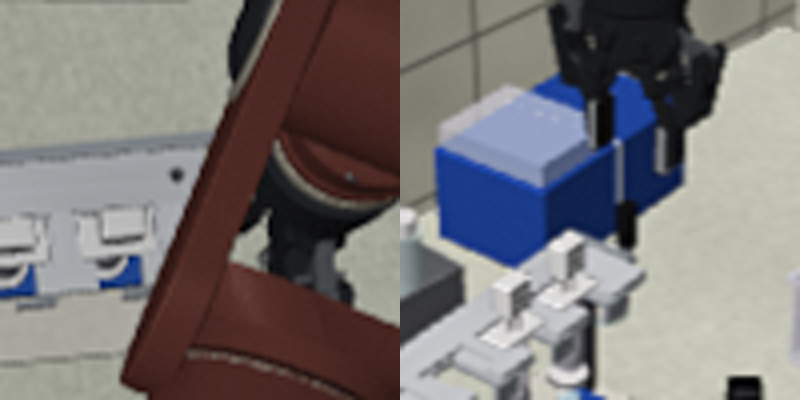

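The side view has the fingers straddling the knob, which is directly below them at about (336,155). Descend, grip and open the slide.

```bash
python3 -m jog '[0.6,0,0.003,0.02,0,0,0, 0.6,0,0,0.02,0,0,0, 0.6,0,0,0.02,0,0,0, 0.6,0,0,0.004,0,0,0,0.6,0,0,0,0,0,0, 0,0,0,0,0,0,0,0,0,0,0,0,0,0,0,0,0,0,0,0,0, 0,0,0,0,0,0,0]' 40
python3 -c "
from h import *
rel(W((0,-.178,.144)),5.48)"
```

```text
t: 5.28
tool_pos: [0.6365, -0.1826, 0.1486]
tool_rot: [2.11, 2.327, -0.001]
contact_force: [-4.5, 0.6, 4.4]
opening: 0.0135
shift mm [-15.3  -1.4   4.6] tool-y ang 5.62 turn 0.14 pos [ 0.6365 -0.1826  0.1486] tilt [-0.    -0.001 -1.   ] open 0.0135 F [-4.5  0.6  4.4] t 5.275
```

```bash
python3 -m jog '[0,-0.004,0,0,0,0,0, 0,-0.004,0,0,0,0,0, 0,-0.004,0,0,0,0,0, 0,-0.004,0,0,0,0,0, 0,-0.004,0,0,0,0,0, 0,0,0,0,0,0,0,0,0,0,0,0,0,0]'
python3 -c "
from h import *
rel(W((0,-.178,.144)),5.48)
p=ctrl.get_image('top');s=ctrl.get_image('side')
a=crop(p['image'],270,100,130,100,4);b=crop(s['image'],245,140,100,100,4)
cv2.imwrite('pics/v6.png',np.hstack([a[:400,:400],b]))"
```

```text
t: 6.15
tool_pos: [0.6383, -0.2005, 0.1485]
tool_rot: [-2.107, -2.326, -0.002]
contact_force: [-5.9, 4.6, 6.9]
opening: 0.0134
shift mm [ 2.7 -1.5  4.5] tool-y ang 5.64 turn 0.16 pos [ 0.6383 -0.2005  0.1485] tilt [-0.001  0.003 -1.   ] open 0.0134 F [-5.9  4.6  6.9] t 6.15
```

View pics/v6.png

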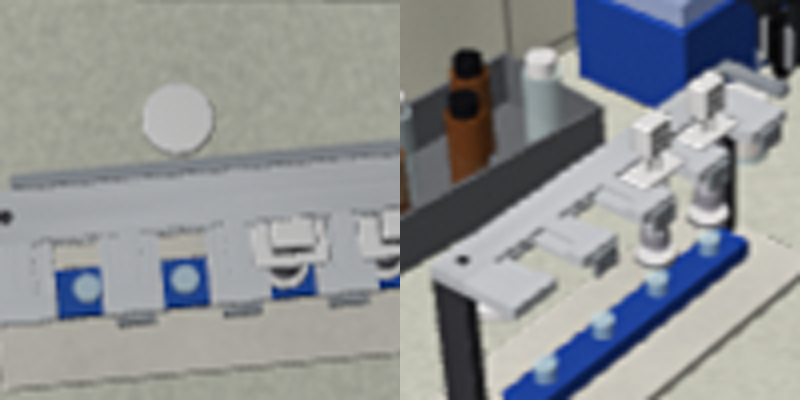

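The slide moved 18 mm and the tabs now sit beside the mouths (left end of the bar moved from 265 to 273 px), so it's open. Release, then take the used syringe in slot 4.

```bash
python3 -m jog '[0.6,0,0,0,0,0,0, 0.6,0,0,0,0,0,0,0.6,0,0,0,0,0,0, 0.6,0,0,-0.03,0,0,0, 0.6,0,0,-0.04,0,0,0,0.6,0.03,0,0,0,0,0,0.6,0.03,0,0,0,0,0,0.6,0.031,0,0,0,0,0,0.6,0,0,0,0,0,0,0.6,0,0,0,0,0,0]' 40
python3 -c "
from h import *
rel(W((0,-.09,.147)),5.48)"
```

```text
t: 7.5
tool_pos: [0.6299, -0.1121, 0.2173]
tool_rot: [2.11, 2.327, -0.0]
contact_force: [0.4, -0.2, 0.0]
opening: 0.0512
shift mm [ 1.9 -1.5 70.2] tool-y ang 5.61 turn 0.13 pos [ 0.6299 -0.1121  0.2173] tilt [ 0.    -0.001 -1.   ] open 0.0512 F [ 0.4 -0.2  0. ] t 7.5
```

```bash
python3 -m jog '[0.6,0.002,-0.001,0.03,0,0,0, 0.6,0,0,0.03,0,0,0, 0.6,0,0,0.01,0,0,0,0.6,0,0,0,0,0,0, 0,0,0,0,0,0,0,0,0,0,0,0,0,0,0,0,0,0,0,0,0, 0,0,0,0,0,0,0]' 30
python3 -c "
from h import *
rel(W((0,-.09,.147)),5.48)"
python3 -m jog '[0,0,0,-0.007,0,0,0,0,0,0,-0.008,0,0,0,0,0,0,0,0,0,0]'
python3 -c "
from h import *
rel(W((-.07,-.09,.16)),5.48)"
```

```text
t: 8.5
tool_pos: [0.6295, -0.11, 0.1491]
tool_rot: [2.108, 2.326, 0.002]
contact_force: [-0.5, -0.5, 5.4]
opening: 0.0158
shift mm [-0.2 -1.3  2.1] tool-y ang 5.62 turn 0.14 pos [ 0.6295 -0.11    0.1491] tilt [ 0.003 -0.001 -1.   ] open 0.0158 F [-0.5 -0.5  5.4] t 8.5
t: 8.88
tool_pos: [0.629, -0.1098, 0.1632]
tool_rot: [2.109, 2.327, 0.001]
contact_force: [0.5, -0.5, -0.3]
opening: 0.0157
shift mm [ -0.3 -70.9   3.1] tool-y ang 5.62 turn 0.14 pos [ 0.629  -0.1098  0.1632] tilt [ 0.001 -0.    -1.   ] open 0.0157 F [ 0.5 -0.5 -0.3] t 8.875
```

Gripped (15.8 mm) and lifted. Draw it out the front, raise it, and check the tub.

```bash
python3 -m jog '[0,0,-0.018,0,0,0,0, 0,0,-0.018,0,0,0,0,0,0,-0.018,0,0,0,0,0,0,-0.018,0,0,0,0,0,0,0,-0.03,0,0,0,0,0,0,-0.04,0,0,0,0,0,0,-0.03,0,0,0,0,0,0,0,0,0,0]'
python3 -c "
from h import *
p=ctrl.get_image('top');s=ctrl.get_image('side')
print([(np.round(x['box']),x['p'],plane(p,x['box'][:2],.04)) for x in ctrl.boxes_of('tub',p)])
a=crop(p['image'],300,120,240,200,2.5);b=crop(s['image'],270,100,80,200,2.5)
cv2.imwrite('pics/v7.png',np.hstack([a,b]))
rel((.52,-.375,.25),5.48)"
```

```text
t: 9.88
tool_pos: [0.5583, -0.1172, 0.2656]
tool_rot: [2.106, 2.324, 0.004]
contact_force: [0.1, -0.1, -0.8]
opening: 0.0159
[(array([474., 225.,  73.,  89.]), 0.69, array([ 0.48237155, -0.37570754,  0.04      ]))]
shift mm [-253.7  -61.3   10.2] tool-y ang 5.62 turn 0.14 pos [ 0.5562 -0.1165  0.2603] tilt [-0.003  0.001 -1.   ] open 0.0159 F [-0.4  0.8 -1.4] t 10.025
```

View pics/v7.png

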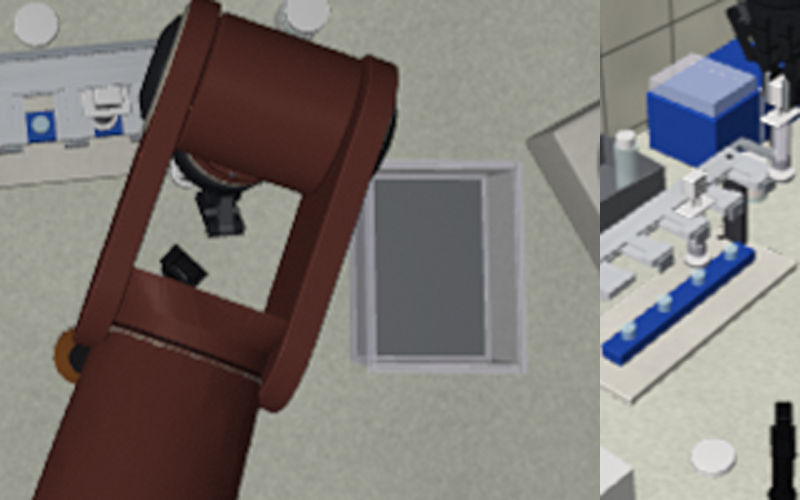

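Tub centre is about (0.484,-0.373). Carry over and lower in.

```bash
python3 -m jog '[0,-0.042,-0.010,0,0,0,0, 0,-0.042,-0.010,0,0,0,0, 0,-0.042,-0.010,0,0,0,0, 0,-0.042,-0.010,0,0,0,0, 0,-0.042,-0.010,0,0,0,0, 0,-0.042,-0.010,0,0,0,0, 0,0,0,0,0,0,0]'
python3 -c "
from h import *
rel((.525,-.373,.112),5.48)"
python3 -m jog '[0,0,0,0.05,0,0,0, 0,0,0,0.05,0,0,0,0,0,0,0.03,0,0,0, 0,0,0,0.015,0,0,0,0,0,0,0,0,0,0]'
python3 -m jog '[0.6,0,0,0,0,0,0,0.6,0,0,0,0,0,0,0.6,0,0,0,0,0,0,0.6,0,0,0,0,0,0,0.6,0,0,-0.05,0,0,0,0.6,0,0,-0.06,0,0,0,0.6,0,0,-0.04,0,0,0]'
python3 -c "
from h import *
rel(W((0,-.03,.217)),5.48)"
```

```text
t: 10.9
tool_pos: [0.5203, -0.3753, 0.2592]
tool_rot: [-2.111, -2.321, 0.001]
contact_force: [-1.3, 0.4, -0.6]
opening: 0.0156
shift mm [  1.5   5.4 147.2] tool-y ang 5.41 turn -0.07 pos [ 0.5203 -0.3753  0.2592] tilt [-0.003  0.003 -1.   ] open 0.0156 F [-1.3  0.4 -0.6] t 10.9
t: 11.52
tool_pos: [0.5214, -0.3722, 0.1157]
tool_rot: [-2.107, -2.326, -0.0]
contact_force: [-0.5, 0.1, -0.3]
opening: 0.0155
t: 12.4
tool_pos: [0.5224, -0.374, 0.2711]
tool_rot: [2.107, 2.325, -0.0]
contact_force: [0.5, -0.8, -0.7]
opening: 0.0513
shift mm [312.2 131.   53.6] tool-y ang 5.61 turn 0.13 pos [ 0.5224 -0.374   0.2711] tilt [ 0.003 -0.003 -1.   ] open 0.0513 F [ 0.5 -0.8 -0.7] t 12.4
```

```bash
python3 -m jog '[0.6,0.0446,0.0187,0,0,0,0.1, 0.6,0.0446,0.0187,0,0,0,0, 0.6,0.0446,0.0187,0,0,0,0, 0.6,0.0446,0.0187,0,0,0,0, 0.6,0.0446,0.0187,0,0,0,0, 0.6,0.0446,0.0187,0,0,0,0, 0.6,0.0446,0.0187,0,0,0,0,0.6,0,0,0.05,0,0,0,0.6,0,0,0,0,0,0]'
python3 -c "
from h import *
rel(W((0.001,-.03,.147)),5.48)
p=ctrl.get_image('top');s=ctrl.get_image('side')
print([(np.round(x['box']),x['p'],plane(p,x['box'][:2],.04)) for x in ctrl.boxes_of('tub',p)])
a=crop(p['image'],430,160,100,120,4);b=crop(s['image'],250,110,100,120,4)
cv2.imwrite('pics/v8.png',np.hstack([a,b]))
"
```

```text
t: 13.52
tool_pos: [0.6193, -0.049, 0.2123]
tool_rot: [-2.105, -2.321, 0.008]
contact_force: [-0.5, -0.3, -0.1]
opening: 0.051
shift mm [-2.2  4.6 65.3] tool-y ang 5.57 turn 0.09 pos [ 0.6193 -0.049   0.2123] tilt [-0.009  0.002 -1.   ] open 0.051 F [-0.5 -0.3 -0.1] t 13.525
[(array([472., 226.,  74.,  90.]), 0.74, array([ 0.48113222, -0.37008459,  0.04      ]))]
```

View pics/v8.png

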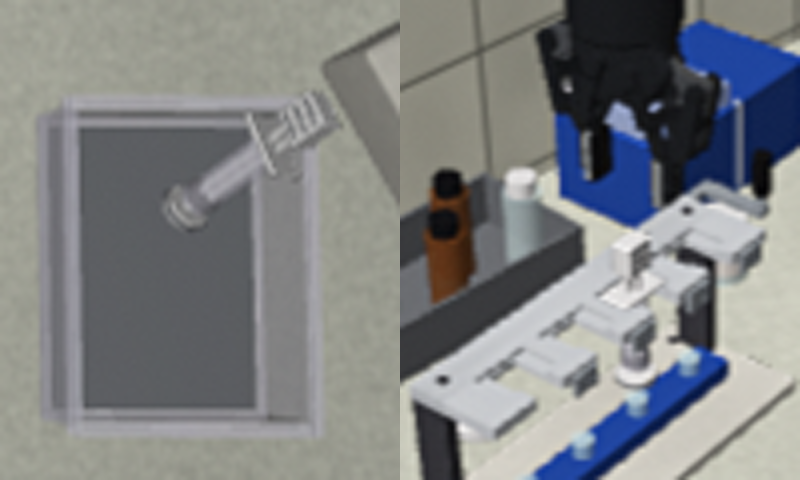

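The used syringe leans in the tub's far-right corner with its middle inside the walls. Now the one in slot 3.

```bash
python3 -m jog '[0.6,-0.001,0.003,0.03,0,0,0, 0.6,0,0,0.03,0,0,0, 0.6,0,0,0.006,0,0,0,0.6,0,0,0,0,0,0, 0,0,0,0,0,0,0,0,0,0,0,0,0,0,0,0,0,0,0,0,0, 0,0,0,0,0,0,0]' 30
python3 -c "
from h import *
rel(W((0,-.03,.147)),5.48)"
python3 -m jog '[0,0,0,-0.007,0,0,0,0,0,0,-0.008,0,0,0,0,0,0,0,0,0,0,0,0,-0.018,0,0,0,0, 0,0,-0.018,0,0,0,0,0,0,-0.018,0,0,0,0,0,0,-0.018,0,0,0,0,0,0,0,-0.03,0,0,0,0,0,0,-0.04,0,0,0,0,0,0,-0.03,0,0,0]'
python3 -c "
from h import *
rel((.445,-.368,.25),5.48)"
```

```text
t: 14.68
tool_pos: [0.6259, -0.051, 0.1529]
tool_rot: [2.111, 2.324, 0.001]
contact_force: [-0.3, -0.5, 5.8]
opening: 0.0156
shift mm [ 0.7 -3.4  5.9] tool-y ang 5.52 turn 0.04 pos [ 0.6259 -0.051   0.1529] tilt [ 0.002 -0.001 -1.   ] open 0.0156 F [-0.3 -0.5  5.8] t 14.675
t: 15.92
tool_pos: [0.5536, -0.0577, 0.2679]
tool_rot: [2.111, 2.325, 0.001]
contact_force: [0.2, -0.3, 0.1]
opening: 0.0155
shift mm [-298.4 -138.    17.9] tool-y ang 5.52 turn 0.04 pos [ 0.5536 -0.0577  0.2679] tilt [ 0.001 -0.    -1.   ] open 0.0155 F [ 0.2 -0.3  0.1] t 15.925
```

```bash
python3 -m jog '[0,-0.0426,-0.0197,0,0,0,0, 0,-0.0426,-0.0197,0,0,0,0, 0,-0.0426,-0.0197,0,0,0,0, 0,-0.0426,-0.0197,0,0,0,0, 0,-0.0426,-0.0197,0,0,0,0, 0,-0.0426,-0.0197,0,0,0,0, 0,-0.0426,-0.0197,0,0,0,0, 0,0,0,0,0,0,0]'
python3 -c "
from h import *
rel((.445,-.368,.115),5.48)
p=ctrl.get_image('top')
print([(np.round(x['box']),x['p'],plane(p,x['box'][:2],.04)) for x in ctrl.boxes_of('tub',p)])
"
python3 -m jog '[0,0,0,0.05,0,0,0, 0,0,0,0.05,0,0,0,0,0,0,0.035,0,0,0, 0,0,0,0.017,0,0,0,0,0,0,0,0,0,0]'
python3 -m jog '[0.6,0,0,0,0,0,0,0.6,0,0,0,0,0,0,0.6,0,0,0,0,0,0,0.6,0,0,0,0,0,0,0.6,0,0,-0.05,0,0,0,0.6,0,0,-0.06,0,0,0,0.6,0,0,-0.05,0,0,0]'
```

```text
t: 16.92
tool_pos: [0.4436, -0.37, 0.2657]
tool_rot: [-2.116, -2.321, 0.0]
contact_force: [1.0, 0.7, 0.7]
opening: 0.0154
shift mm [  1.8   1.7 150.7] tool-y ang 5.28 turn -0.2 pos [ 0.4436 -0.37    0.2657] tilt [-0.001  0.    -1.   ] open 0.0154 F [1.  0.7 0.7] t 16.925
[(array([474., 226.,  75.,  88.]), 0.82, array([ 0.4804294 , -0.37541968,  0.04      ]))]
t: 17.65
tool_pos: [0.4449, -0.3666, 0.1135]
tool_rot: [-2.109, -2.325, -0.0]
contact_force: [-0.3, 0.6, -0.7]
opening: 0.0155
t: 18.52
tool_pos: [0.445, -0.368, 0.2769]
tool_rot: [2.111, 2.324, -0.0]
contact_force: [0.6, -0.5, 0.1]
opening: 0.0516
```

```bash
python3 -m jog '[0.6,0.05,0.01,0,0,0,0, 0.6,0.05,0.01,0,0,0,0, 0.6,0.05,0.01,0,0,0,0, 0.6,0.05,0.01,0,0,0,0, 0.6,0.05,0.01,0,0,0,0, 0.6,0.05,0.01,0,0,0,0,0.6,0.05,0.01,0,0,0,0,0.6,0.05,0.01,0,0,0,0,0.6,0,0,0,0,0,0]'
python3 - <<'E'
from h import *
p=ctrl.get_image('top');im=p['image']
np.save('top.npy',im)
cs=[crop(im,x,y,36,30,9) for x,y in [(147,194),(180,194),(147,225),(180,225)]]
for c in cs: cv2.rectangle(c,(0,0),(323,269),(0,0,255),1)
o=np.zeros((540,800,3),np.uint8);o[:270,:324]=cs[0];o[:270,324:648]=cs[1];o[270:,:324]=cs[2];o[270:,324:648]=cs[3]
t=crop(im,435,175,80,110,1.9);o[:t.shape[0],648:800]=t[:,:152]
cv2.imwrite('pics/v9.png',o)
rel((.4,.3,.25),5)
E
```

```text
t: 19.65
tool_pos: [0.4859, 0.0407, 0.2744]
tool_rot: [-2.106, -2.331, -0.001]
contact_force: [-0.3, -0.8, 0.1]
opening: 0.0512
shift mm [268.1 -59.7  24.3] tool-y ang 5.69 turn 0.69 pos [0.486  0.0391 0.2744] tilt [ 0. -0. -1.] open 0.0515 F [ 0.  -0.5 -0.7] t 19.7
```

View pics/v9.png

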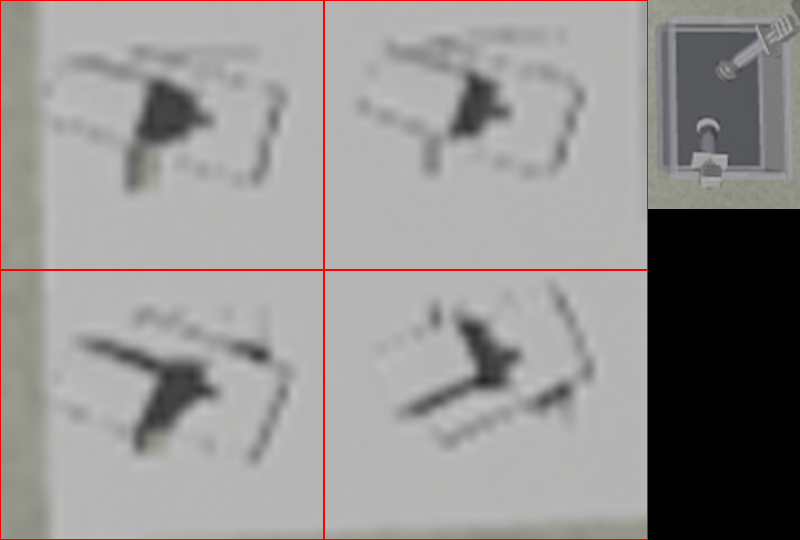

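Both used syringes are in the tub. The wing edges give yaws of about -17°, -17°, -19° and +23° for A to D. Next I compute the positions and go to A.

```bash
cat > f.py <<'E'
from h import *
F={}
p=ctrl.get_image('top')
for n,u,y in [("A",(168.0,206.3),-16.6),("B",(198.3,205.4),-17.3),("C",(168.1,237.8),-19),("D",(198.5,235.0),23.2)]:
    F[n]=(plane(p,u,.096),y); print(n,np.round(F[n][0],4),y)
E
python3 -c "
from f import *
print(proj(p,[[*F[n][0][:2],.162] for n in F]))
X=F['A'][0].copy();X[2]=.26;rel(X,F['A'][1])"
```

```text
A [0.5219 0.351  0.096 ] -16.6
B [0.5243 0.2811 0.096 ] -17.3
C [0.4494 0.3484 0.096 ] -19
D [0.4561 0.2788 0.096 ] 23.2
[[157.85765456 204.39680249]
 [190.17166455 203.43783117]
 [157.90257338 237.9884534 ]
 [190.33849066 235.00149763]]
shift mm [307.9  66.1  14.1] tool-y ang 5.58 turn 22.18 pos [0.486  0.0381 0.2743] tilt [-0.    -0.001 -1.   ] open 0.0511 F [-0.   0.  -0.3] t 19.75
```

```bash
python3 -m jog '[0.6,0.044,0.0094,0,0,0,0, 0.6,0.044,0.0094,0,0,0,0, 0.6,0.044,0.0094,0,0,0,0, 0.6,0.044,0.0094,0,0,0,0, 0.6,0.044,0.0094,0,0,0,0, 0.6,0.044,0.0094,0,0,0,0, 0.6,0.044,0.0094,0,0,0,0, 0.6,0,0,0,0,0,7.4, 0.6,0,0,0,0,0,7.4, 0.6,0,0,0,0,0,7.4]'
python3 -m jog '[0.6,0,0,0.04,0,0,0, 0.6,0,0,0,0,0,0,0.6,0,0,0,0,0,0]'
python3 -c "
from f import *
X=F['A'][0].copy();X[2]=.132;rel(X,F['A'][1])
s=ctrl.get_image('side')
g=ctrl.get_obs()['tool_pos'];print(proj(p,g),proj(s,[g,[*F['A'][0][:2],.162]]))
cv2.imwrite('pics/v10.png',np.hstack([crop(s['image'],180,215,110,100,4)]))"
```

```text
t: 21.0
tool_pos: [0.5231, 0.3493, 0.2741]
tool_rot: [2.526, 1.867, -0.001]
contact_force: [-0.5, 0.3, -1.2]
opening: 0.0511
t: 21.38
tool_pos: [0.5228, 0.3501, 0.2351]
tool_rot: [2.521, 1.874, 0.001]
contact_force: [0.2, -0.7, 1.3]
opening: 0.0512
A [0.5219 0.351  0.096 ] -16.6
B [0.5243 0.2811 0.096 ] -17.3
C [0.4494 0.3484 0.096 ] -19
D [0.4561 0.2788 0.096 ] 23.2
shift mm [ -0.   -1.4 104. ] tool-y ang -16.75 turn -0.15 pos [0.5231 0.3505 0.236 ] tilt [ 0.002  0.001 -1.   ] open 0.0514 F [-0.4 -0.2 -0.7] t 21.425
[[144.79031969 201.33660051]] [[202.66931872 242.7030112 ]
 [208.246171   268.48117423]]
```

View pics/v10.png

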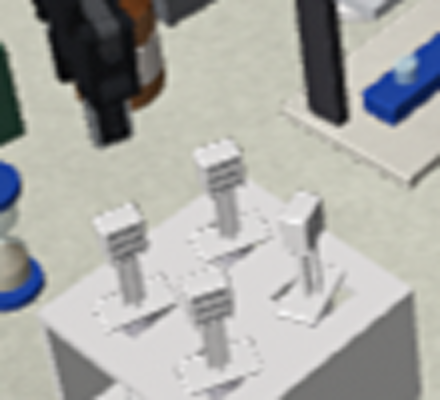

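The syringes and the tool line up within about 3 mm. The slot's side clearance (±2 mm) is what matters, so I'll grip across the wings (24 mm side): the jaws then centre the syringe along the row. Turn 90° and grip.

```bash
python3 -m jog '[0.6,0,0,0,0,0,-10,0.6,0,0,0,0,0,-10,0.6,0,0,0,0,0,-10,0.6,0,0,0,0,0,-10,0.6,0,0,0,0,0,-10,0.6,0,0,0,0,0,-10,0.6,0,0,0,0,0,-10,0.6,0,0,0,0,0,-10,0.6,0,0,0,0,0,-10,0.6,0,0,0,0,0,0]'
python3 -c "
from f import *
X=F['A'][0].copy()+[-.001,-.002,0];X[2]=.132;rel(X,F['A'][1]+90)"
```

```text
t: 22.72
tool_pos: [0.5226, 0.3512, 0.236]
tool_rot: [0.459, 3.106, 0.002]
contact_force: [-0.2, -0.3, -0.2]
opening: 0.0514
A [0.5219 0.351  0.096 ] -16.6
B [0.5243 0.2811 0.096 ] -17.3
C [0.4494 0.3484 0.096 ] -19
D [0.4561 0.2788 0.096 ] 23.2
shift mm [  1.1  -2.7 103.7] tool-y ang 73.15 turn -0.25 pos [0.5225 0.3512 0.2357] tilt [ 0.002  0.001 -1.   ] open 0.0512 F [-0.4 -0.5  1.2] t 22.775
```

```bash
python3 -m jog '[0.6,0.001,-0.003,0.03,0,0,0, 0.6,0,0,0.03,0,0,0,0.6,0,0,0.03,0,0,0, 0.6,0,0,0.013,0,0,0,0.6,0,0,0,0,0,0, 0,0,0,0,0,0,0,0,0,0,0,0,0,0,0,0,0,0,0,0,0, 0,0,0,0,0,0,0]' 30
python3 -c "
from h import *
rel((.5215,.349,.3),73.4)"
python3 -m jog '[0,0,0,-0.015,0,0,0, 0,0,0,-0.03,0,0,0,0,0,0,-0.03,0,0,0,0,0,0,-0.03,0,0,0,0,0,0,-0.03,0,0,0,0,0,0,-0.03,0,0,0,0,0,0,0,0,0,0]'
python3 -c "
from h import *
rel(W((-.08,.09,.26)),95.48)"
```

```text
t: 23.9
tool_pos: [0.5212, 0.349, 0.1332]
tool_rot: [0.455, 3.106, 0.003]
contact_force: [0.6, 1.2, 6.4]
opening: 0.0234
shift mm [  -0.7    0.5 -166.8] tool-y ang 73.31 turn -0.09 pos [0.5212 0.349  0.1332] tilt [ 0.003  0.002 -1.   ] open 0.0234 F [0.6 1.2 6.4] t 23.9
t: 24.78
tool_pos: [0.5211, 0.3488, 0.2999]
tool_rot: [0.455, 3.104, 0.005]
contact_force: [-0.1, 0.2, 0.4]
opening: 0.0236
shift mm [ -92.2 -272.8   39.2] tool-y ang 73.31 turn -22.17 pos [0.5211 0.3488 0.2999] tilt [ 0.005  0.002 -1.   ] open 0.0236 F [-0.1  0.2  0.4] t 24.775
```

```bash
python3 -m jog '[0,-0.0131,-0.039,0,0,0,0, 0,-0.0131,-0.039,0,0,0,0, 0,-0.0131,-0.039,0,0,0,0, 0,-0.0131,-0.039,0,0,0,0, 0,-0.0131,-0.039,0,0,0,0, 0,-0.0131,-0.039,0,0,0,0, 0,-0.0131,-0.039,0,0,0,0,0,0,0,0,0,0,-7.4,0,0,0,0,0,0,-7.4,0,0,0,0,0,0,-7.4]'
python3 -m jog '[0,0,0,0.025,0,0,0,0,0,0,0.025,0,0,0,0,0,0,0.025,0,0,0,0,0,0,0.025,0,0,0,0,0,0,0,0,0,0]'
python3 -c "
from h import *
rel(W((-.075,.09,.196)),95.48)
p=ctrl.get_image('top');s=ctrl.get_image('side')
g=ctrl.get_obs()['tool_pos'];print(proj(p,g),proj(s,g))
cv2.imwrite('pics/v11.png',np.hstack([crop(p['image'],245,125,100,100,4),crop(s['image'],210,150,100,100,4)]))"
```

```text
t: 26.02
tool_pos: [0.5287, 0.0603, 0.294]
tool_rot: [0.157, -3.134, -0.0]
contact_force: [0.8, -0.2, -0.9]
opening: 0.0236
t: 26.65
tool_pos: [0.5269, 0.0606, 0.1919]
tool_rot: [0.151, -3.13, -0.001]
contact_force: [0.1, 0.5, -0.5]
opening: 0.0236
shift mm [-9.5  0.2 -4.2] tool-y ang 95.51 turn 0.03 pos [0.5269 0.0606 0.1919] tilt [-0.008  0.    -1.   ] open 0.0236 F [ 0.1  0.5 -0.5] t 26.65
[[290.90222486 200.5183532 ]] [[301.53154761 196.25164267]]
```

View pics/v11.png

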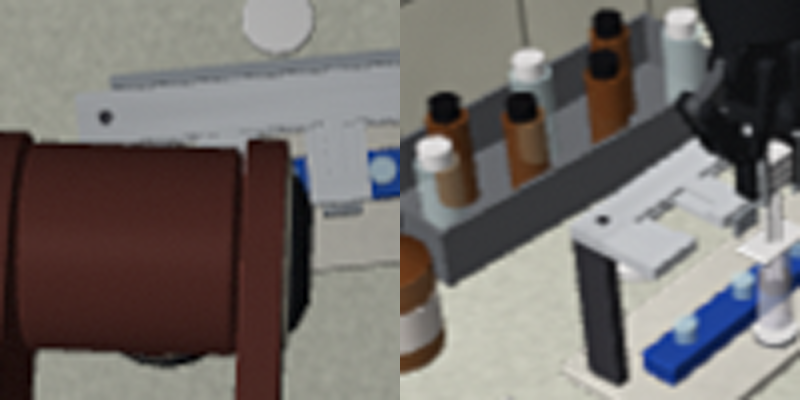

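The syringe is held upright in line with slot 1, flange above the plate. Slide in.

```bash
python3 -m jog '[0,-0.015,0,0,0,0,0,0,-0.015,0,0,0,0,0,0,-0.015,0,0,0,0,0,0,-0.015,0,0,0,0,0,0,-0.015,0,0,0,0,0,0,-0.008,0,0,0,0,0,0,0,0,0,0,0,0]'
python3 -c "
from h import *
rel(W((0,.09,.176)),95.48)"
python3 -m jog '[0,-0.002,0,0,0,0,0,0,0,0,0,0,0,0]'
python3 -m jog '[0,-0.002,0,0,0,0,0,0,0,0,0,0,0,0]'
python3 -c "
from h import *
rel(W((0,.09,.176)),95.48)
s=ctrl.get_image('side')
cv2.imwrite('pics/v12.png',crop(s['image'],240,130,90,90,6))"
```

```text
t: 27.62
tool_pos: [0.6126, 0.0685, 0.1961]
tool_rot: [0.151, -3.137, -0.0]
contact_force: [0.2, 0.0, 0.4]
opening: 0.0236
shift mm [ 1.6  0.4 20.1] tool-y ang 95.52 turn 0.04 pos [0.6126 0.0685 0.1961] tilt [-0. -0. -1.] open 0.0236 F [0.2 0.  0.4] t 27.625
t: 27.88
tool_pos: [0.614, 0.0687, 0.1963]
tool_rot: [0.151, -3.138, -0.0]
contact_force: [-0.2, -1.0, -0.2]
opening: 0.0236
t: 28.12
tool_pos: [0.6155, 0.0689, 0.1961]
tool_rot: [0.151, -3.136, -0.0]
contact_force: [-3.8, -0.2, 0.9]
opening: 0.0238
shift mm [ 4.4  0.3 20.1] tool-y ang 95.52 turn 0.04 pos [0.6155 0.0689 0.1961] tilt [-0.002  0.    -1.   ] open 0.0238 F [-3.8 -0.2  0.9] t 28.125
```

View pics/v12.png

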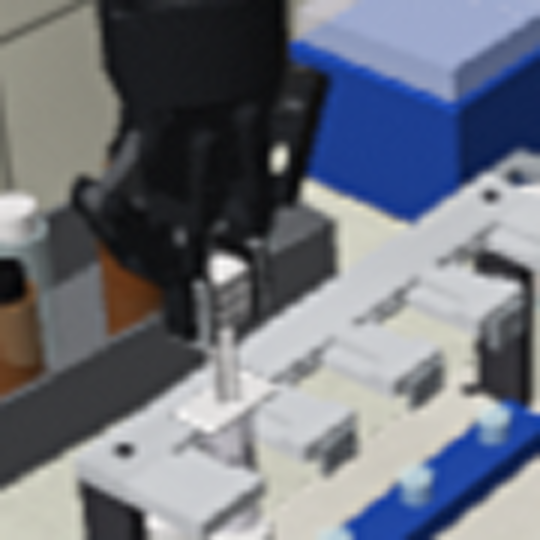

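Contact at the slot end (-3.8 N) fixes x; back off 2 mm and lower.

```bash
python3 -m jog '[0,0.0025,0,0.006,0,0,0,0,0,0,0.006,0,0,0,0,0,0,0.003,0,0,0,0,0,0,0.003,0,0,0,0,0,0,0,0,0,0,0,0,0,0,0,0,0]'
python3 -m jog '[0,0,0,0.002,0,0,0,0,0,0,0,0,0,0,0,0,0,0,0,0,0]'
python3 -c "
from h import *
rel(W((0,.09,.176)),95.48)"
```

```text
t: 28.92
tool_pos: [0.6139, 0.0687, 0.1785]
tool_rot: [-0.151, 3.138, -0.0]
contact_force: [-0.2, -0.1, -0.1]
opening: 0.0234
t: 29.3
tool_pos: [0.6137, 0.0687, 0.1763]
tool_rot: [-0.151, 3.138, 0.0]
contact_force: [0.5, 0.1, -0.5]
opening: 0.0239
shift mm [2.7 0.4 0.3] tool-y ang 95.52 turn 0.04 pos [0.6137 0.0687 0.1763] tilt [ 0.  0. -1.] open 0.0239 F [ 0.5  0.1 -0.5] t 29.3
```

No contact force down to TCP 0.1763, so the flange is below the plate top, in the pocket. Release narrowly and rise.

```bash
python3 -m jog '[0,0,0,0.001,0,0,0,0,0,0,0,0,0,0,0.45,0,0,0,0,0,0,0.45,0,0,0,0,0,0,0.45,0,0,0,0,0,0,0.45,0,0,-0.02,0,0,0,0.45,0,0,-0.04,0,0,0,0.45,0,0,-0.05,0,0,0,0.45,0,0,0,0,0,0]'
python3 - <<'E'
from f import *
X=F['B'][0].copy()+[-.001,-.002,0];X[2]=.28;rel(X,F['B'][1]+90)
s=ctrl.get_image('side')
print(proj(s,[W((0,.09,.205)),W((.003,.09,.205)),W((0,.093,.205))]))
cv2.imwrite('pics/v13.png',crop(s['image'],240,130,90,90,6))
E
```

```text
t: 30.42
tool_pos: [0.6165, 0.0687, 0.2937]
tool_rot: [-0.151, 3.125, -0.001]
contact_force: [0.8, 0.1, -0.1]
opening: 0.0388
A [0.5219 0.351  0.096 ] -16.6
B [0.5243 0.2811 0.096 ] -17.3
C [0.4494 0.3484 0.096 ] -19
D [0.4561 0.2788 0.096 ] 23.2
shift mm [ 71.4 218.3   9.5] tool-y ang 95.52 turn 22.82 pos [0.6153 0.0687 0.2902] tilt [ 0.007 -0.    -1.   ] open 0.0386 F [-0.2  0.4  0.4] t 30.475
[[276.60754813 181.49174419]
 [275.73776024 181.07507279]
 [275.80100431 182.03285698]]
```

View pics/v13.png

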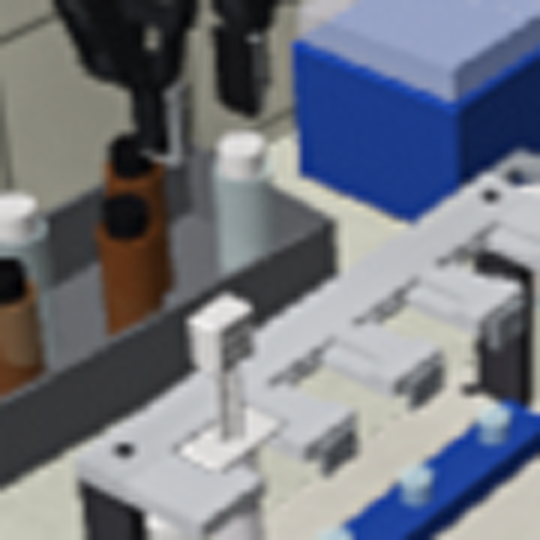

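Seated: the block top is at the predicted pixel (276.6,181.5) for the home height. Next, B to slot 2.

```bash
python3 -m jog '[0.6,0.0119,0.0364,0,0,0,0, 0.6,0.0119,0.0364,0,0,0,0, 0.6,0.0119,0.0364,0,0,0,0, 0.6,0.0119,0.0364,0,0,0,0, 0.6,0.0119,0.0364,0,0,0,0, 0.6,0.0119,0.0364,0,0,0,0,0.6,0,0,0,0,0,7.6,0.6,0,0,0,0,0,7.6,0.6,0,0,0,0,0,7.6]'
python3 -m jog '[0.6,0,0,0.04,0,0,0,0.6,0,0,0.03,0,0,0,0.6,0,0,0,0,0,0,0.6,0,0,0,0,0,0]'
python3 -c "
from f import *
X=F['B'][0].copy()+[-.001,-.002,0];X[2]=.132;rel(X,F['B'][1]+90)"
```

```text
t: 31.65
tool_pos: [0.5208, 0.2791, 0.2833]
tool_rot: [-0.478, -3.102, 0.003]
contact_force: [-0.2, 0.6, -0.4]
opening: 0.0515
t: 32.15
tool_pos: [0.5218, 0.2792, 0.2158]
tool_rot: [0.472, 3.106, 0.0]
contact_force: [0.1, 0.0, -0.2]
opening: 0.0516
A [0.5219 0.351  0.096 ] -16.6
B [0.5243 0.2811 0.096 ] -17.3
C [0.4494 0.3484 0.096 ] -19
D [0.4561 0.2788 0.096 ] 23.2
shift mm [-0.9 -0.2 84.8] tool-y ang 72.72 turn 0.02 pos [0.5223 0.2794 0.2168] tilt [ 0.002  0.001 -1.   ] open 0.0515 F [-0.4  0.1 -0. ] t 32.2
```

```bash
python3 -m jog '[0.6,-0.001,0,0.03,0,0,0,0.6,0,0,0.03,0,0,0, 0.6,0,0,0.024,0,0,0,0.6,0,0,0,0,0,0, 0,0,0,0,0,0,0,0,0,0,0,0,0,0,0,0,0,0,0,0,0, 0,0,0,0,0,0,0]' 30
python3 -c "
from h import *
rel((.5215,.349,.3),73.4)"
python3 -m jog '[0,0,0,-0.015,0,0,0, 0,0,0,-0.03,0,0,0,0,0,0,-0.03,0,0,0,0,0,0,-0.03,0,0,0,0,0,0,-0.03,0,0,0,0,0,0,-0.03,0,0,0,0,0,0,0,0,0,0]'
python3 -c "
from h import *
rel(W((-.08,.03,.26)),95.48)"
```

```text
t: 33.2
tool_pos: [0.524, 0.2795, 0.1337]
tool_rot: [0.471, 3.103, 0.003]
contact_force: [1.1, -0.1, 6.7]
opening: 0.0235
shift mm [  22.5   66.1 -166.2] tool-y ang 72.72 turn -0.68 pos [0.524  0.2795 0.1337] tilt [ 0.004  0.002 -1.   ] open 0.0235 F [ 1.1 -0.1  6.7] t 33.2
t: 34.08
tool_pos: [0.5237, 0.2793, 0.3]
tool_rot: [0.471, 3.101, 0.005]
contact_force: [0.4, 0.2, -0.9]
opening: 0.0235
shift mm [ -95.1 -261.5   39.5] tool-y ang 72.72 turn -22.76 pos [0.5237 0.2793 0.3   ] tilt [ 0.006  0.002 -1.   ] open 0.0235 F [ 0.4  0.2 -0.9] t 34.075
```

```bash
python3 -m jog '[0,-0.0136,-0.0374,0,0,0,0, 0,-0.0136,-0.0374,0,0,0,0, 0,-0.0136,-0.0374,0,0,0,0, 0,-0.0136,-0.0374,0,0,0,0, 0,-0.0136,-0.0374,0,0,0,0, 0,-0.0136,-0.0374,0,0,0,0, 0,-0.0136,-0.0374,0,0,0,0,0,0,0,0,0,0,-7.6,0,0,0,0,0,0,-7.6,0,0,0,0,0,0,-7.6]'
python3 -m jog '[0,0,0,0.025,0,0,0,0,0,0,0.025,0,0,0,0,0,0,0.025,0,0,0,0,0,0,0.025,0,0,0,0,0,0,0,0,0,0,0,0,0,0,0,0,0]'
python3 -c "
from h import *
rel(W((0,.03,.196)),95.48)"
```

```text
t: 35.33
tool_pos: [0.5349, 0.0005, 0.2941]
tool_rot: [0.157, -3.134, -0.001]
contact_force: [0.6, -0.0, 0.1]
opening: 0.0234
t: 36.08
tool_pos: [0.5357, 0.0006, 0.1964]
tool_rot: [0.151, -3.138, -0.0]
contact_force: [0.6, -0.6, -0.6]
opening: 0.0235
shift mm [-81.5   0.6   0.4] tool-y ang 95.52 turn 0.04 pos [0.5357 0.0006 0.1964] tilt [-0.  0. -1.] open 0.0235 F [ 0.6 -0.6 -0.6] t 36.075
```

```bash
python3 -m jog '[0,-0.016,0.0005,0,0,0,0,0,-0.016,0,0,0,0,0,0,-0.016,0,0,0,0,0,0,-0.016,0,0,0,0,0,0,-0.016,0,0,0,0,0,0,-0.002,0,0,0,0,0,0,0,0,0,0,0,0,0,0,0,0,0,0,0]'
python3 -m jog '[0,-0.002,0,0,0,0,0,0,0,0,0,0,0,0]'
python3 -m jog '[0,-0.0015,0,0,0,0,0,0,0,0,0,0,0,0]'
python3 -c "
from h import *
rel(W((0,.03,.176)),95.48)"
```

```text
t: 37.08
tool_pos: [0.617, 0.009, 0.1966]
tool_rot: [-0.151, 3.138, -0.0]
contact_force: [0.2, 0.5, 0.6]
opening: 0.0235
t: 37.33
tool_pos: [0.6192, 0.0092, 0.1964]
tool_rot: [-0.151, 3.138, -0.0]
contact_force: [0.8, 0.1, -1.5]
opening: 0.0234
t: 37.58
tool_pos: [0.6207, 0.0093, 0.1963]
tool_rot: [0.151, -3.137, 0.0]
contact_force: [0.1, -0.5, 0.4]
opening: 0.0233
shift mm [ 4.   0.1 20.3] tool-y ang 95.52 turn 0.04 pos [0.6207 0.0093 0.1963] tilt [-0. -0. -1.] open 0.0233 F [ 0.1 -0.5  0.4] t 37.575
```

```bash
python3 -m jog '[0,-0.0015,0,0,0,0,0,0,0,0,0,0,0,0]'
python3 -m jog '[0,-0.001,0,0,0,0,0,0,0,0,0,0,0,0]'
python3 -m jog '[0,-0.001,0,0,0,0,0,0,0,0,0,0,0,0]'
python3 -c "
from h import *
rel(W((0,.03,.176)),95.48)"
```

```text
t: 37.83
tool_pos: [0.6218, 0.0095, 0.1961]
tool_rot: [0.151, -3.136, -0.0]
contact_force: [-2.8, -0.4, 0.1]
opening: 0.0235
t: 38.08
tool_pos: [0.6226, 0.0097, 0.1958]
tool_rot: [0.151, -3.136, -0.001]
contact_force: [-4.4, 0.2, -0.7]
opening: 0.0231
t: 38.33
tool_pos: [0.6239, 0.01, 0.1959]
tool_rot: [0.151, -3.137, -0.001]
contact_force: [-4.8, 0.6, -0.4]
opening: 0.0236
shift mm [ 7.2 -0.3 19.9] tool-y ang 95.53 turn 0.05 pos [0.6239 0.01   0.1959] tilt [-0.001  0.001 -1.   ] open 0.0236 F [-4.8  0.6 -0.4] t 38.325
```

```bash
python3 -m jog '[0,0.0028,0,0.006,0,0,0,0,0,0,0.006,0,0,0,0,0,0,0.003,0,0,0,0,0,0,0.003,0,0,0,0,0,0,0,0,0,0,0,0,0,0,0,0,0]'
python3 -m jog '[0,0,0,0.002,0,0,0,0,0,0,0,0,0,0,0,0,0,0,0,0,0]'
python3 -c "
from h import *
rel(W((0,.03,.176)),95.48)"
```

```text
t: 39.08
tool_pos: [0.6217, 0.0094, 0.1785]
tool_rot: [-0.151, 3.137, -0.0]
contact_force: [-0.1, -0.0, 0.6]
opening: 0.0237
t: 39.45
tool_pos: [0.6218, 0.0094, 0.1767]
tool_rot: [-0.151, 3.137, -0.0]
contact_force: [0.3, -0.2, 1.8]
opening: 0.0234
shift mm [5.1 0.2 0.7] tool-y ang 95.52 turn 0.04 pos [0.6218 0.0094 0.1767] tilt [ 0.001 -0.    -1.   ] open 0.0234 F [ 0.3 -0.2  1.8] t 39.45
```

Fz 1.8 N at flange height 0.135, so it's on the pocket floor. Release and go to C.

```bash
python3 -m jog '[0,0,0,0,0,0,0,0.45,0,0,0,0,0,0,0.45,0,0,0,0,0,0,0.45,0,0,0,0,0,0,0.45,0,0,-0.02,0,0,0,0.45,0,0,-0.04,0,0,0,0.45,0,0,-0.05,0,0,0,0.45,0,0,0,0,0,0]'
python3 - <<'E'
from f import *
X=F['C'][0].copy()+[-.001,-.002,0];X[2]=.28;rel(X,F['C'][1]+90)
s=ctrl.get_image('side')
print(proj(s,[W((0,.09,.205)),W((0,.03,.205))]))
cv2.imwrite('pics/v14.png',crop(s['image'],240,130,90,90,6))
E
```

```text
t: 40.45
tool_pos: [0.6242, 0.0092, 0.2948]
tool_rot: [-0.151, 3.125, -0.003]
contact_force: [0.1, -0.2, 0.3]
opening: 0.0382
A [0.5219 0.351  0.096 ] -16.6
B [0.5243 0.2811 0.096 ] -17.3
C [0.4494 0.3484 0.096 ] -19
D [0.4561 0.2788 0.096 ] 23.2
shift mm [141.5 352.4   9.7] tool-y ang 95.52 turn 24.52 pos [0.623  0.0093 0.2912] tilt [ 0.007 -0.001 -1.   ] open 0.0384 F [ 0.5  0.3 -0.9] t 40.5
[[276.60754813 181.49174419]
 [292.26666236 170.98599504]]
```

View pics/v14.png

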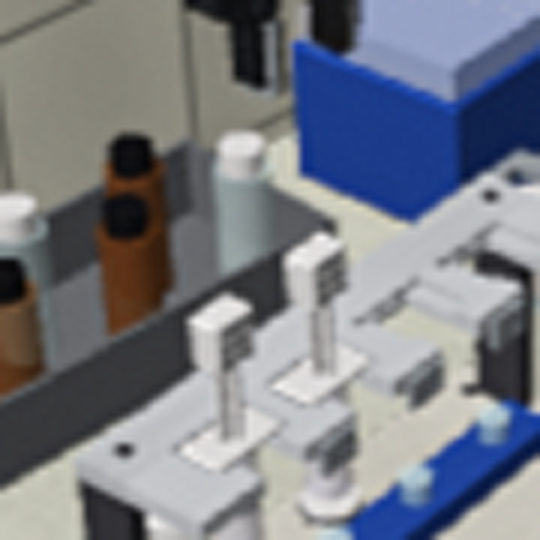

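Second one is home too (top at the predicted pixel). On to C.

```bash
python3 -m jog '[0.6,0.0177,0.044,0,0,0,0, 0.6,0.0177,0.044,0,0,0,0, 0.6,0.0177,0.044,0,0,0,0, 0.6,0.0177,0.044,0,0,0,0, 0.6,0.0177,0.044,0,0,0,0, 0.6,0.0177,0.044,0,0,0,0,0.6,0.0177,0.044,0,0,0,0,0.6,0.0177,0.044,0,0,0,0]'
python3 -m jog '[0.6,0,0,0,0,0,8.2,0.6,0,0,0,0,0,8.2,0.6,0,0,0,0,0,8.2,0.6,0,0,0.04,0,0,0,0.6,0,0,0.03,0,0,0,0.6,0,0,0,0,0,0,0.6,0,0,0,0,0,0]'
python3 -c "
from f import *
X=F['C'][0].copy()+[-.001,-.002,0];X[2]=.132;rel(X,F['C'][1]+90)"
```

```text
t: 41.55
tool_pos: [0.4451, 0.347, 0.2845]
tool_rot: [0.151, -3.135, 0.002]
contact_force: [0.3, -0.1, -0.3]
opening: 0.0512
t: 42.42
tool_pos: [0.4469, 0.3462, 0.2168]
tool_rot: [0.521, 3.098, 0.0]
contact_force: [-0.1, -0.4, 1.3]
opening: 0.0513
A [0.5219 0.351  0.096 ] -16.6
B [0.5243 0.2811 0.096 ] -17.3
C [0.4494 0.3484 0.096 ] -19
D [0.4561 0.2788 0.096 ] 23.2
shift mm [-1.   0.2 85.7] tool-y ang 70.92 turn -0.08 pos [0.4473 0.3465 0.2177] tilt [ 0.002  0.001 -1.   ] open 0.051 F [0.5 0.3 0.8] t 42.475
```

```bash
python3 -m jog '[0.6,-0.001,0,0.03,0,0,0,0.6,0,0,0.03,0,0,0, 0.6,0,0,0.025,0,0,0,0.6,0,0,0,0,0,0, 0,0,0,0,0,0,0,0,0,0,0,0,0,0,0,0,0,0,0,0,0, 0,0,0,0,0,0,0]' 30
python3 -m jog '[0,0,0,-0.015,0,0,0, 0,0,0,-0.03,0,0,0,0,0,0,-0.03,0,0,0,0,0,0,-0.03,0,0,0,0,0,0,-0.03,0,0,0,0,0,0,-0.03,0,0,0,0,0,0,0,0,0,0]'
python3 -c "
from h import *
rel(W((-.08,-.03,.26)),95.48)"
```

```text
t: 43.48
tool_pos: [0.449, 0.3466, 0.1338]
tool_rot: [0.52, 3.095, 0.004]
contact_force: [0.0, 0.9, 5.7]
opening: 0.0232
t: 44.35
tool_pos: [0.4487, 0.3465, 0.3]
tool_rot: [0.52, 3.094, 0.006]
contact_force: [0.7, -0.1, -1.4]
opening: 0.0236
shift mm [-221.2 -351.9   39.2] tool-y ang 70.92 turn -24.56 pos [0.4487 0.3465 0.3   ] tilt [ 0.005  0.003 -1.   ] open 0.0236 F [ 0.7 -0.1 -1.4] t 44.35
```

```bash
python3 -m jog '[0,-0.0246,-0.0391,0,0,0,0, 0,-0.0246,-0.0391,0,0,0,0, 0,-0.0246,-0.0391,0,0,0,0, 0,-0.0246,-0.0391,0,0,0,0, 0,-0.0246,-0.0391,0,0,0,0, 0,-0.0246,-0.0391,0,0,0,0, 0,-0.0246,-0.0391,0,0,0,0,0,-0.0246,-0.0391,0,0,0,0,0,-0.0246,-0.0391,0,0,0,0,0,0,0,0,0,0,0]'
python3 -m jog '[0,0,0,0,0,0,-8.2,0,0,0,0,0,0,-8.2,0,0,0,0,0,0,-8.2,0,0,0,0.025,0,0,0,0,0,0,0.025,0,0,0,0,0,0,0.025,0,0,0,0,0,0,0.025,0,0,0,0,0,0,0,0,0,0,0,0,0,0,0,0,0]'
python3 -c "
from h import *
rel(W((0,-.03,.196)),95.48)"
```

```text
t: 45.6
tool_pos: [0.5413, -0.0614, 0.294]
tool_rot: [-0.527, -3.093, 0.0]
contact_force: [0.4, 0.6, 0.5]
opening: 0.0236
t: 46.72
tool_pos: [0.5419, -0.0586, 0.1968]
tool_rot: [-0.152, 3.138, 0.0]
contact_force: [-0.0, -0.9, 0.3]
opening: 0.0233
shift mm [-80.9   0.1   0.8] tool-y ang 95.56 turn 0.08 pos [ 0.5419 -0.0586  0.1968] tilt [ 0.  0. -1.] open 0.0233 F [-0.  -0.9  0.3] t 46.725
```

```bash
python3 -m jog '[0,-0.016,0,0,0,0,0,0,-0.016,0,0,0,0,0,0,-0.016,0,0,0,0,0,0,-0.016,0,0,0,0,0,0,-0.016,0,0,0,0,0,0,-0.003,0,0,0,0,0,0,0,0,0,0,0,0,0,0,0,0,0,0,0]'
python3 -m jog '[0,-0.001,0,0,0,0,0,0,0,0,0,0,0,0]'
python3 -m jog '[0,-0.001,0,0,0,0,0,0,0,0,0,0,0,0]'
python3 -c "
from h import *
rel(W((0,-.03,.176)),95.48)"
```

```text
t: 47.72
tool_pos: [0.6241, -0.0511, 0.1963]
tool_rot: [0.151, -3.138, -0.0]
contact_force: [0.2, 0.1, -0.2]
opening: 0.0233
t: 47.98
tool_pos: [0.6252, -0.0511, 0.1963]
tool_rot: [0.151, -3.138, 0.0]
contact_force: [-0.1, -1.0, -0.0]
opening: 0.0234
t: 48.22
tool_pos: [0.626, -0.051, 0.1964]
tool_rot: [0.151, -3.137, -0.0]
contact_force: [-3.6, -0.3, 1.5]
opening: 0.0232
shift mm [ 3.5  0.6 20.4] tool-y ang 95.52 turn 0.04 pos [ 0.626  -0.051   0.1964] tilt [-0.001 -0.    -1.   ] open 0.0232 F [-3.6 -0.3  1.5] t 48.225
```

Contact; back off 2 mm and lower.

```bash
python3 -m jog '[0,0.0023,0.0003,0.006,0,0,0,0,0,0,0.006,0,0,0,0,0,0,0.003,0,0,0,0,0,0,0.003,0,0,0,0,0,0,0,0,0,0,0,0,0,0,0,0,0]'
python3 -m jog '[0,0,0,0.0025,0,0,0,0,0,0,0,0,0,0,0,0,0,0,0,0,0]'
python3 -c "
from h import *
rel(W((0,-.03,.176)),95.48)"
```

```text
t: 48.98
tool_pos: [0.6243, -0.0509, 0.1785]
tool_rot: [-0.151, 3.137, -0.0]
contact_force: [1.1, -1.0, -0.4]
opening: 0.0235
t: 49.35
tool_pos: [0.6246, -0.0509, 0.1768]
tool_rot: [-0.151, 3.136, -0.0]
contact_force: [-0.7, 0.6, 4.3]
opening: 0.0233
shift mm [2.1 0.4 0.8] tool-y ang 95.52 turn 0.04 pos [ 0.6246 -0.0509  0.1768] tilt [ 0.002 -0.    -1.   ] open 0.0233 F [-0.7  0.6  4.3] t 49.35
```

```bash
python3 -m jog '[0,0,0,0,0,0,0,0.45,0,0,0,0,0,0,0.45,0,0,0,0,0,0,0.45,0,0,0,0,0,0,0.45,0,0,-0.02,0,0,0,0.45,0,0,-0.04,0,0,0,0.45,0,0,-0.05,0,0,0,0.45,0,0,0,0,0,0]'
python3 - <<'E'
from f import *
X=F['D'][0].copy()+[-.001,-.002,0];X[2]=.28;rel(X,F['D'][1]+90)
s=ctrl.get_image('side')
print(proj(s,[W((0,-.03,.205))]))
print([(np.round(x['box']),round(x['p'],2),plane(p,x['box'][:2],.04)) for x in ctrl.boxes_of('tub',p)])
cv2.imwrite('pics/v15.png',np.hstack([crop(s['image'],240,130,90,90,5),crop(s['image'],200,220,70,90,5)]))
E
```

```text
t: 50.35
tool_pos: [0.6268, -0.0514, 0.2943]
tool_rot: [-0.151, 3.126, -0.005]
contact_force: [0.1, -0.2, 1.0]
opening: 0.0385
A [0.5219 0.351  0.096 ] -16.6
B [0.5243 0.2811 0.096 ] -17.3
C [0.4494 0.3484 0.096 ] -19
D [0.4561 0.2788 0.096 ] 23.2
shift mm [138.3 342.8   9. ] tool-y ang 95.52 turn -17.68 pos [ 0.6256 -0.0512  0.2907] tilt [ 0.007 -0.002 -1.   ] open 0.0384 F [ 1.3  0.6 -0.5] t 50.4
[[307.07710078 161.04962517]]
[(array([488., 226.,  76.,  90.]), 0.85, array([ 0.48082188, -0.40753813,  0.04      ]))]
```

View pics/v15.png

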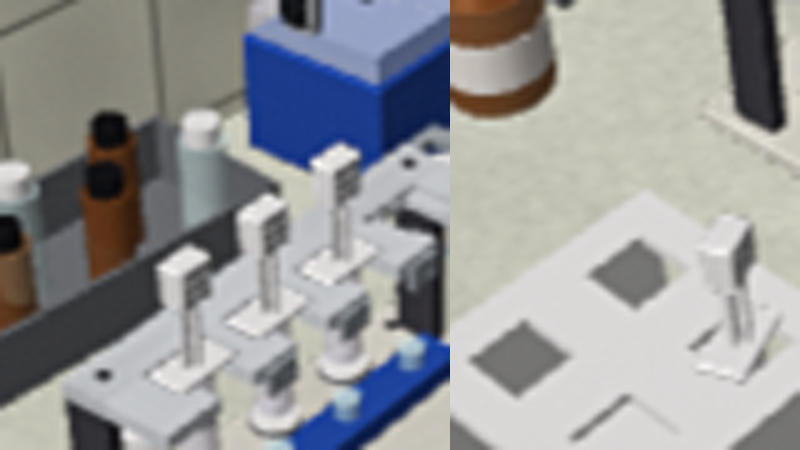

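All three are home (third top at (307,161) as predicted). The tub was knocked about 3 cm right; I'll check its contents later. Now D.

```bash
python3 -m jog '[0.6,0.0173,0.0429,0,0,0,0, 0.6,0.0173,0.0429,0,0,0,0, 0.6,0.0173,0.0429,0,0,0,0, 0.6,0.0173,0.0429,0,0,0,0, 0.6,0.0173,0.0429,0,0,0,0, 0.6,0.0173,0.0429,0,0,0,0,0.6,0.0173,0.0429,0,0,0,0,0.6,0.0173,0.0429,0,0,0,0,0.6,0,0,0,0,0,-8.8,0.6,0,0,0,0,0,-8.8]'
python3 -m jog '[0.6,0,0,0.04,0,0,0,0.6,0,0,0.02,0,0,0,0.6,0,0,0,0,0,0,0.6,0,0,0,0,0,0]'
python3 -c "
from f import *
X=F['D'][0].copy()+[-.001,-.002,0];X[2]=.132;rel(X,F['D'][1]+90)"
```

```text
t: 51.75
tool_pos: [0.4521, 0.2778, 0.2837]
tool_rot: [0.639, -3.072, 0.001]
contact_force: [-0.8, -0.3, -0.1]
opening: 0.0513
t: 52.25
tool_pos: [0.4538, 0.2776, 0.2266]
tool_rot: [-0.629, 3.077, 0.0]
contact_force: [0.3, 0.2, 0.5]
opening: 0.0514
A [0.5219 0.351  0.096 ] -16.6
B [0.5243 0.2811 0.096 ] -17.3
C [0.4494 0.3484 0.096 ] -19
D [0.4561 0.2788 0.096 ] 23.2
shift mm [-0.4 -1.2 95.2] tool-y ang 113.11 turn -0.09 pos [0.4541 0.2777 0.2272] tilt [ 0.002  0.001 -1.   ] open 0.0512 F [-0.2 -0.3  0.7] t 52.3
```

```bash
python3 -m jog '[0.6,0,-0.001,0.03,0,0,0,0.6,0,0,0.03,0,0,0, 0.6,0,0,0.034,0,0,0,0.6,0,0,0,0,0,0, 0,0,0,0,0,0,0,0,0,0,0,0,0,0,0,0,0,0,0,0,0, 0,0,0,0,0,0,0]' 30
python3 -m jog '[0,0,0,-0.015,0,0,0, 0,0,0,-0.03,0,0,0,0,0,0,-0.03,0,0,0,0,0,0,-0.03,0,0,0,0,0,0,-0.03,0,0,0,0,0,0,-0.03,0,0,0,0,0,0,0,0,0,0]'
python3 -c "
from h import *
rel(W((-.08,-.09,.26)),95.48)"
```

```text
t: 53.3
tool_pos: [0.4553, 0.2773, 0.1345]
tool_rot: [-0.629, 3.073, 0.002]
contact_force: [-0.5, 0.8, 6.0]
opening: 0.0233
t: 54.18
tool_pos: [0.4549, 0.277, 0.3008]
tool_rot: [-0.628, 3.072, 0.002]
contact_force: [0.3, 0.1, -0.8]
opening: 0.0237
shift mm [  69.2 -400.1   40.4] tool-y ang 113.11 turn 17.63 pos [0.4549 0.277  0.3008] tilt [ 0.006  0.003 -1.   ] open 0.0237 F [ 0.3  0.1 -0.8] t 54.175
```

```bash
python3 -m jog '[0,0.0077,-0.0444,0,0,0,0, 0,0.0077,-0.0444,0,0,0,0, 0,0.0077,-0.0444,0,0,0,0, 0,0.0077,-0.0444,0,0,0,0, 0,0.0077,-0.0444,0,0,0,0, 0,0.0077,-0.0444,0,0,0,0, 0,0.0077,-0.0444,0,0,0,0, 0,0.0077,-0.0444,0,0,0,0, 0,0.0077,-0.0444,0,0,0,0, 0,0,0,0,0,0,0]'
python3 -m jog '[0,0,0,0,0,0,8.8,0,0,0,0,0,0,8.8,0,0,0,0.025,0,0,0,0,0,0,0.025,0,0,0,0,0,0,0.025,0,0,0,0,0,0,0.025,0,0,0,0,0,0,0,0,0,0,0,0,0,0,0,0,0]'
python3 -c "
from h import *
rel(W((0,-.09,.196)),95.48)"
```

```text
t: 55.42
tool_pos: [0.5464, -0.1204, 0.2949]
tool_rot: [0.623, -3.076, -0.002]
contact_force: [0.3, 0.5, 0.1]
opening: 0.0237
t: 56.42
tool_pos: [0.5471, -0.1177, 0.1975]
tool_rot: [-0.152, 3.137, -0.0]
contact_force: [-0.1, -0.4, -1.2]
opening: 0.0234
shift mm [-81.4  -0.5   1.5] tool-y ang 95.55 turn 0.07 pos [ 0.5471 -0.1177  0.1975] tilt [ 0.001 -0.    -1.   ] open 0.0234 F [-0.1 -0.4 -1.2] t 56.425
```

```bash
python3 -m jog '[0,-0.016,-0.0005,0,0,0,0,0,-0.016,0,0,0,0,0,0,-0.016,0,0,0,0,0,0,-0.016,0,0,0,0,0,0,-0.016,0,0,0,0,0,0,-0.003,0,0,0,0,0,0,0,0,0,0,0,0,0,0,0,0,0,0,0]'
python3 -m jog '[0,-0.001,0,0,0,0,0,0,0,0,0,0,0,0]'
python3 -m jog '[0,-0.001,0,0,0,0,0,0,0,0,0,0,0,0]'
python3 -c "
from h import *
rel(W((0,-.09,.177)),95.48)"
```

```text
t: 57.42
tool_pos: [0.6293, -0.1107, 0.1967]
tool_rot: [0.151, -3.138, -0.0]
contact_force: [-0.5, -0.2, -0.1]
opening: 0.0237
t: 57.68
tool_pos: [0.6304, -0.1107, 0.1969]
tool_rot: [-0.151, 3.138, -0.0]
contact_force: [-0.8, -0.2, 0.4]
opening: 0.0237
t: 57.92
tool_pos: [0.6314, -0.1106, 0.1969]
tool_rot: [0.151, -3.138, 0.0]
contact_force: [0.2, -0.3, 1.1]
opening: 0.0235
shift mm [ 3.2  0.5 19.9] tool-y ang 95.52 turn 0.04 pos [ 0.6314 -0.1106  0.1969] tilt [-0. -0. -1.] open 0.0235 F [ 0.2 -0.3  1.1] t 57.925
```

```bash
python3 -m jog '[0,-0.001,0,0,0,0,0,0,0,0,0,0,0,0]'
python3 -m jog '[0,-0.001,0,0,0,0,0,0,0,0,0,0,0,0]'
python3 -c "
from h import *
rel(W((0,-.09,.177)),95.48)"
```

```text
t: 58.18
tool_pos: [0.6322, -0.1106, 0.1969]
tool_rot: [0.151, -3.137, 0.0]
contact_force: [-3.7, -1.2, 1.9]
opening: 0.0234
t: 58.42
tool_pos: [0.6332, -0.1102, 0.1967]
tool_rot: [0.151, -3.137, -0.001]
contact_force: [-4.2, -0.8, 2.3]
opening: 0.0239
shift mm [ 5.   0.3 19.7] tool-y ang 95.52 turn 0.04 pos [ 0.6332 -0.1102  0.1967] tilt [-0.001  0.    -1.   ] open 0.0239 F [-4.2 -0.8  2.3] t 58.425
```

```bash
python3 -m jog '[0,0.0026,0,0.006,0,0,0,0,0,0,0.006,0,0,0,0,0,0,0.003,0,0,0,0,0,0,0.002,0,0,0,0,0,0,0,0,0,0,0,0,0,0,0,0,0]'
python3 -m jog '[0,0,0,0.003,0,0,0,0,0,0,0,0,0,0,0,0,0,0,0,0,0]'
python3 -c "
from h import *
rel(W((0,-.09,.177)),95.48)"
```

```text
t: 59.18
tool_pos: [0.6312, -0.1106, 0.18]
tool_rot: [-0.151, 3.137, -0.0]
contact_force: [1.1, 0.4, 0.4]
opening: 0.0236
t: 59.55
tool_pos: [0.6314, -0.1107, 0.1777]
tool_rot: [-0.151, 3.137, -0.001]
contact_force: [-1.7, 0.7, 3.6]
opening: 0.0235
shift mm [3.2 0.6 0.7] tool-y ang 95.52 turn 0.04 pos [ 0.6314 -0.1107  0.1777] tilt [ 0.001 -0.    -1.   ] open 0.0235 F [-1.7  0.7  3.6] t 59.55
```

Bottomed at flange height 0.135. Release, rise, then turn the jaws for the knob and look at everything.

```bash
python3 -m jog '[0,0,0,0,0,0,0,0.45,0,0,0,0,0,0,0.45,0,0,0,0,0,0,0.45,0,0,0,0,0,0,0.45,0,0,-0.02,0,0,0,0.45,0,0,-0.04,0,0,0,0.45,0,0,-0.05,0,0,0,0.45,0,-0.03,0,0,0,0,0.45,0,-0.03,0,0,0,0,0.45,0,-0.03,0,0,0,0]'
python3 -m jog '[0.6,0,0,0,0,0,10,0.6,0,0,0,0,0,10,0.6,0,0,0,0,0,10,0.6,0,0,0,0,0,10,0.6,0,0,0,0,0,10,0.6,0,0,0,0,0,10,0.6,0,0,0,0,0,10,0.6,0,0,0,0,0,10,0.6,0,0,0,0,0,10,0.6,0,0,0,0,0,0]'
python3 - <<'E'
from h import *
rel(W((.0014,-.1805,.147)),5.48)
p=ctrl.get_image('top');s=ctrl.get_image('side')
print(proj(s,[W((0,y,.205)) for y in (.09,.03,-.03,-.09)]).round(1).tolist())
print([(np.round(x['box']),round(x['p'],2),plane(p,x['box'][:2],.04)) for x in ctrl.boxes_of('tub',p)])
cv2.imwrite('pics/v16.png',np.hstack([crop(s['image'],260,115,90,110,5),crop(p['image'],440,165,85,138,4)[:550]]))
E
```

```text
t: 60.8
tool_pos: [0.64, -0.2011, 0.289]
tool_rot: [-0.152, 3.136, -0.002]
contact_force: [-0.0, 0.4, -0.1]
opening: 0.0383
t: 62.05
tool_pos: [0.6399, -0.2003, 0.2885]
tool_rot: [2.108, 2.327, 0.001]
contact_force: [0.1, 0.3, 0.3]
opening: 0.0513
shift mm [  0.2  -1.9 141.5] tool-y ang 5.64 turn 0.16 pos [ 0.6399 -0.2003  0.2885] tilt [ 0.002 -0.001 -1.   ] open 0.0513 F [0.1 0.3 0.3] t 62.05
[[276.6, 181.5], [292.3, 171.0], [307.1, 161.0], [321.1, 151.6]]
[(array([489., 227.,  73.,  87.]), 0.94, array([ 0.47938444, -0.41139365,  0.04      ])), (array([336., 165., 142.,  67.]), 0.62, array([ 0.62858414, -0.03849696,  0.04      ])), (array([242., 106.,  29.,  34.]), 0.56, array([0.77586451, 0.19351012, 0.04      ]))]
```

View pics/v16.png

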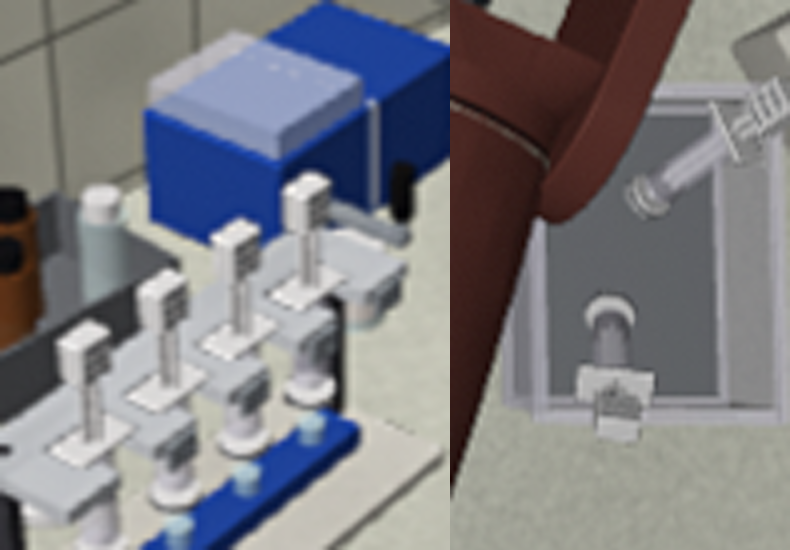

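All four charged syringes are home, and both used ones are still in the shifted tub. Close the slide.

```bash
python3 -m jog '[0.6,0,-0.002,0.04,0,0,0,0.6,0,0,0.04,0,0,0,0.6,0,0,0.03,0,0,0,0.6,0,0,0.03,0,0,0,0.6,0,0,0,0,0,0,0,0,0,0,0,0,0,0,0,0,0,0,0,0,0,0,0,0,0,0,0,0,0,0,0,0,0,0]' 40
python3 -m jog '[0,0.004,0,0,0,0,0,0,0.004,0,0,0,0,0,0,0.004,0,0,0,0,0,0,0.004,0,0,0,0,0,0,0.004,0,0,0,0,0,0,0,0,0,0,0,0]'
python3 -c "
from h import *
rel(W((.0014,-.1627,.147)),5.48)"
```

```text
t: 63.32
tool_pos: [0.6383, -0.2009, 0.1494]
tool_rot: [2.11, 2.324, 0.0]
contact_force: [-3.2, -0.2, 6.6]
opening: 0.0135
t: 64.08
tool_pos: [0.6365, -0.183, 0.1494]
tool_rot: [2.108, 2.321, -0.003]
contact_force: [-1.6, -5.6, 5.3]
opening: 0.0135
shift mm [0.4 0.  2.4] tool-y ang 5.51 turn 0.03 pos [ 0.6365 -0.183   0.1494] tilt [ 0.003 -0.006 -1.   ] open 0.0135 F [-1.6 -5.6  5.3] t 64.075
```

```bash
python3 -m jog '[0,0.003,0,0,0,0,0,0,0.002,0,0,0,0,0,0,0,0,0,0,0,0]'
python3 -c "
from h import *
rel(W((.0014,-.1627,.147)),5.48)"
python3 -m jog '[0.6,0,0,0,0,0,0,0.6,0,0,0,0,0,0,0.6,0,0,0,0,0,0,0.6,0,0,-0.03,0,0,0,0.6,0,0,-0.05,0,0,0,0.6,0,0,-0.05,0,0,0,0.6,-0.04,-0.04,0,0,0,0,0.6,-0.04,-0.04,0,0,0,0,0.6,-0.04,-0.04,0,0,0,0,0.6,0,0,0,0,0,0]'
python3 - <<'E'
from h import *
p=ctrl.get_image('top');im=p['image']
g=(im[120:200,395:425].max(2)<60); ys,xs=np.nonzero(g)
if len(xs): print("dark knob px",xs.mean()+395,ys.mean()+120,len(xs),"before approx 401.6,154; expected locked top",proj(p,[W((0,-.16,.174)),W((0,-.16,.157))]))
# slide tabs/bar shift vs first picture, by matching the knob arm
a=cv2.imread('pics/top0.png'); 
for nm,(x,y,w,h) in {"arm":(392,130,18,30),"bar":(258,140,14,12)}.items():
    r=cv2.matchTemplate(im[y-6:y+h+6,x-12:x+w+12],a[y:y+h,x:x+w],cv2.TM_CCOEFF_NORMED); _,m,_,l=cv2.minMaxLoc(r); print(nm,l[0]-12,l[1]-6,round(m,3))
r=cv2.absdiff(im,a).max(2); print("diff near jars etc",{k:int((r[y-15:y+15,x-15:x+15]>50).sum()) for k,(x,y) in dict(amber2=(242,107),amber1=(334,262),jarA=(401,260),jarB=(420,125),timer=(175,146),lid=(314,129),lid2=(272,244),blk1=(373,226),blk2=(272,283)).items()})
rel((0.6,-.3,.28),5.5)
E
```

```text
t: 64.45
tool_pos: [0.6365, -0.1828, 0.1496]
tool_rot: [2.105, 2.314, -0.011]
contact_force: [0.3, -19.2, 0.3]
opening: 0.0136
shift mm [ 0.2 -0.   2.6] tool-y ang 5.42 turn -0.06 pos [ 0.6365 -0.1828  0.1496] tilt [ 0.005 -0.015 -1.   ] open 0.0136 F [  0.3 -19.2   0.3] t 64.45
t: 65.7
tool_pos: [0.5255, -0.3086, 0.2768]
tool_rot: [2.117, 2.321, -0.001]
contact_force: [1.1, 0.2, 0.3]
opening: 0.0516
dark knob px 401.0851063829787 153.59574468085106 47 before approx 401.6,154; expected locked top [[403.21391867 153.12354013]
 [401.82756107 154.50091   ]]
arm 0 0 1.0
bar 0 0 0.998
diff near jars etc {'amber2': 0, 'amber1': 0, 'jarA': 0, 'jarB': 0, 'timer': 0, 'lid': 0, 'lid2': 0, 'blk1': 0, 'blk2': 0}
shift mm [ 0.2 73.7 -3.2] tool-y ang 5.38 turn -0.12 pos [ 0.5266 -0.3072  0.2768] tilt [ 0.  0. -1.] open 0.0514 F [-0.5  0.   0.6] t 65.75
```

The slide is at its hard stop (19 N) and back at its start pixels. All bystanders are unmoved. One last numeric check of the syringes against the earlier side picture, then hand in.

Run:
```python
from h import *
s=ctrl.get_image('side')['image'][115:225,260:350]
a=cv2.resize(cv2.imread('pics/v16.png')[:550,:450],(90,110),interpolation=cv2.INTER_AREA)
g=s
for y in (.09,.03,-.03,-.09):
    u,v=(proj(ctrl.get_image('side'),W((0,y,.205)))[0]-[260,115]).round().astype(int)
    x0,x1=max(u-6,3),u+7;y0,y1=v-5,v+22
    r=cv2.matchTemplate(g[y0-3:y1+3,x0-3:x1+3],a[y0:y1,x0:x1],cv2.TM_CCOEFF_NORMED);_,m,_,l=cv2.minMaxLoc(r);print(y,l[0]-3,l[1]-3,round(m,3))
p=ctrl.get_image('top');print([(np.round(x['box']),round(x['p'],2)) for x in ctrl.boxes_of('tub',p)],[(np.round(x['box']),round(x['p'],2)) for x in ctrl.boxes_of('used1_mid',p)])
```

```text
0.09 0 0 0.999
0.03 0 0 0.999
-0.03 0 0 0.999
-0.09 0 0 0.969
[(array([488., 218.,  77.,  68.]), 0.77)] []
```

```bash
python3 -c "
from station import ctrl
print(ctrl.finish_job())"
```

```text
the job is handed in; nothing more can be done
None
```

The stand is reloaded and the job is handed in at about 66 s of the 210 s allowed; no verdict was reported.

- **Slide:** I opened it 18 mm by the knob. At the end I pushed it shut against its hard stop (19 N), and it is back at the pixels where it started.
- **Used syringes:** There were two, in slots 3 and 4, and both are in the tub. Each leans on a wall with its middle inside. The tub was knocked about 3 cm to the right during the run, and both were still in it afterwards.
- **Charged syringes:** There were four, each now in its own slot, slid in from the front. Slots 2 to 4 showed pocket-floor contact, and slot 1 went down to the same height without touching. The tops of all four showed at the home-height pixels before closing and had not shifted after it.
- **Bystanders:** The seven bystanders and both black look-alikes showed no change between the first and last top pictures.

**Checks that were incomplete:**
- The last pictures could not recheck the tub's contents, because the arm partly covered the view and the network did not report the used syringes. The last clear view of them was just before the slide was closed.
- The slot 4 match after closing was slightly weaker than the others (0.969 against 0.999), but with no shift.

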